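# Hook a lever blank on its pivot pin and swing it to the stop

## Robot

A 6-joint arm with a two-finger parallel gripper is mounted at the origin on the work surface. World frame = base frame: x ahead of the robot, y to its left, z up, the work surface at z = 0. Lengths are in mm, angles in degrees, forces in N, time in s.
With the tool pointing down it reaches from about 250 to 725 mm from the base axis. Payload 9.7 kg.
Tool frame: the origin (TCP) lies where the fingers leave the gripper's body, on its centre line; the fingertips stand 73 mm ahead of it and the grasp point (between the pads) lies 54 mm ahead of it (nose_length is the distance from the TCP to the fingertips, in mm); x points along the fingers, y is the direction in which the jaws open and shut, and the axes are right-handed (so a half turn about x gives the same grasp; the last joint's range is limited). The gripper opens to 85 mm and grips with 20 to 120 N. Pads are 22 mm wide; open, the fingers measure 114 mm over their backs; the gripper's body (76 mm by 85 mm) begins 54 mm behind the grasp point. The pads swing forward as they close: fully open they stand 13 mm farther back than shut.
Start: joints at [72.479, 4.979, 10.078, 95.1, 0, 90], TCP at [165.578, 524.482, 303.884] pointing down, gripper open.
Joint ranges: [-179.16, 179.16], [-48.56, 103.87], [-65.8, 70.77], [-126.05, 130.52], [-82.76, 87.17], [-180, 180]. Speed limits (degrees/s): [127.2, 127.2, 147.25, 180, 180, 180].

## Interface

Orientations are given as a 3x3 rotation matrix whose columns are the frame's x, y, z axes.
In Python, from cell import * gives the robot as it stands. The module is installed in compiled form; this text tells all that it offers.
- The arm moves only by the tool jog_arm, never from a script. Its argument "deltas" is a list of rows, each an object with "delta_pos": the shift along the tool's x, y, z in cm, a list of three; "twist": the turn about the tool's x in degrees; "grip": the gripper command: -1 is shut, 1 is fully open, values between are in proportion. In form: [{"delta_pos": [tx, ty, tz], "twist": twist, "grip": grip}, ...]. A call has 1 to 10 rows; each row is the pose to reach, as a shift and turn from the pose commanded when the call began, along the tool's axes at that moment; what a row does not reach only later rows make up. A row lasts 1/10 s, in which the tool goes at most 50 mm and 8.59 degrees, less where a joint would pass 70% of its speed; a pose out of reach is approached as far as the arm can. A call with a gripper value outside its range is refused whole. The fingers move at their own pace and stop on an object; "grip_force" is the grip in N (left out, the last holds). Time passes only in rows, so rows that repeat a pose let the fingers close. It gives the time, the measured TCP pose, the force and the opening at its end, in the units of the state.
- get_obs(): the state, without advancing time (a new reading comes with each control period).
- grab_frame(name): name is "scene" or "top"; returns the picture (480x640x3 uint8, red, green, blue); there is no depth.
- camera_params(name): a dict with "camera_matrix" (3x3 intrinsics, pixels), "dist_coeffs" ([k1, k2, p1, p2, k3] as OpenCV has them; the pictures are not rectified), "world_to_cam" (4x4, takes a point from world to camera coordinates). Camera axes: x right, y up, looking along -z (the intrinsics and any distortion apply to the point x, -y, -z); pixel columns grow to the right and rows downward; lengths in mm; the calibration is good to about 2 mm. A picture is of the moment at which its call begins. camera_params takes no time and is no camera call.
- hand_in(): hands the job in, once; it reports no verdict.
The state is a dict: "time": time; "q": joint angles; "joint_velocities": joint speeds; "effort": joint torques, N m; "eef_pos": TCP position; "eef_rot": TCP orientation; "force": force on the tool from outside, world axes, zero at the start; "torque": the same for the moment, N m; "finger_gap": finger opening in mm.
Only numpy, scipy, OpenCV 4.12 (cv2) and the standard library are available. Lean on these libraries where they do the work, as an engineer would, in place of code of your own. Each camera call takes 0.05 s, during which the arm holds its last target.

## Task

Trial-fit the throttle lever blank: draw it out of the red sorting box and lay it flat on the bench, clear of the box, so that you can take it again nearer its red tail. Slide its open jaw under the manifold flange fully home on the brass pivot pin, with the lever on the far side of the yellow stop post (the side away from the robot) and at least 60 mm short of it, and let go so that it lies flat on the plate. Then push the red tail round until the lever rests against the stop post with its jaw still home on the pin; leave the float, the float bowl and the pick undisturbed.

Things in the scene. Friction and masses are not known exactly. Their poses are not given: they have to be found in the camera images.
- lever: Loose steel-grey lever blank, a flat bar 204 mm long, 0.12-0.2 kg. Origin: underside, centreline, where the pin's axis lies when the jaw is fully home; +x along the bar to the red tail, z up. Bar 24 mm wide, 10 mm thick, x 18 to 140 mm; red sleeve 24 wide, 14 high, x 140 to 185 (tail end), underside flush. Centre of mass about x 85 mm. Starts in either box bay, the bar from about x = 52 mm on under cover.
- lever_jaw (a point): Middle of the open tip of the lever's jaw, on the underside, x = -19 mm in the lever's axes. The jaw head is 34 mm wide from x = -19 to 18 mm, 10 mm thick, with a slot 18 mm wide that is open at the tip and closed at x = 5 mm.
- lever_tail (a point): Middle of the lever's red tail end, x = 185 mm, y = 0, 5 mm above the underside, in the lever's axes.
- fixture: Fixed dark steel setting plate with a cast-aluminium intake manifold; its place and yaw vary. Origin at bench level on the pin's axis. Plate top 10 mm above the bench, from x -85 to 160 mm, y -100 to 120 mm. A lever on the pin points roughly to +x of this frame (the side towards the red box).
- flange (a point): Centre of the top of the manifold's flange over the pin, 44 mm above the bench (bolt heads to 49): a square 90 x 90 x 8 mm, underside 36 mm above the bench, too low for fingers under it; the pin shows through its 36 mm port. Open beneath to the fixture's +x, +y, -y. Its solid foot is at fixture x -80 to -45 mm; a runner pipe rises behind that to 136 mm high at x -126 mm.
- pin (a point): Foot of the brass pivot pin on the plate's top (10 mm above the bench), fixed, 10 mm diameter, 24 mm high, under the flange. Axes as the fixture.
- stop_post (a point): Foot, on the plate's top, of the fixed yellow stop post, 16 mm diameter, 30 mm high, 150 mm from the pin, 0.35 to 0.60 rad anticlockwise (from above) of the fixture's +x. The lever's side touches it when the post's axis is 20 mm off the lever's centreline: the lever then points 0.134 rad clockwise of the post. The lever comes from the clockwise side (far from the robot).
- box: Fixed red plastic sorting box 160 (x) x 140 (y) x 52 mm high, origin under its centre. Two covered bays along x, centred at y = +38 and -38 mm, 48 mm wide, open only at the front face x = -80 mm; bay floor 4 mm above the bench, cover's underside 34 mm above it. Trays of small jets on top.
- pick: Bystander: loose hooked steel pick with a blue handle 100 x 12 x 12 mm, lying in the bay without the lever, handle along +x of its frame from x = 45 to 145 mm, thin hooked tip at x = -14 mm standing out of the mouth. Origin on its underside.
- float: Bystander: loose brass carburettor float, a disc 38 mm across and 20 mm high with a hinge tab reaching 32 mm to +x; on the bench, origin under the disc's centre.
- bowl: Bystander: loose small aluminium float bowl, an open cup 52 mm across and 36 mm high, origin under its centre. Beyond it, at the far edge of the bench (0.82 to 0.86 m ahead of the robot, fixed), stands a folded grey magnifier lamp, 215 mm high, reaching 150 mm to either side.
There are look-alikes about, which are no part of the job. Of the things like the lever, leave any that is black; of the rest the larger one is meant.

How it is judged (in metres and radians):
On the way, in this order (a step that is already met when the one before it is completed fails the run):
1. the lever lies flat on the bench or plate, out of the red box and let go (horizontal distance between lever_tail and box above 0.09 m and height (world z) of lever below 0.0145 m and angle between lever's own z axis and vertical below 0.06 rad and contact force between lever and the fingers below 0.1 N and linear speed of lever below 0.02 m/s and angular speed of lever below 0.15 rad/s), for 0.2 s.
2. the jaw is home on the pin, the lever flat on the plate on the far side of the stop post with a gap of over 50 mm to it, and let go (x of pin in the frame of lever between -0.01 and 0.004 m and y of pin in the frame of lever between -0.007 and 0.007 m and height (world z) of lever below 0.0145 m and angle between lever's own z axis and vertical below 0.06 rad and contact force between lever and the fingers below 0.1 N and linear speed of lever below 0.02 m/s and angular speed of lever below 0.15 rad/s and y of stop_post in the frame of lever above 0.07 m), for 0.2 s.
3. the lever is against the stop post, jaw home on the pin (x of pin in the frame of lever between -0.01 and 0.004 m and y of pin in the frame of lever between -0.007 and 0.007 m and height (world z) of lever below 0.0145 m and angle between lever's own z axis and vertical below 0.06 rad and y of stop_post in the frame of lever between 0.015 and 0.0235 m), for 0.2 s.
At the end, for the whole second after the job is handed in: The lever lies flat on the plate and at rest, let go, jaw home on the pin (pin axis within 10 mm of the jaw's seat lengthwise and 7 mm sideways), its side within 3.5 mm of touching the stop post (all of step 3 and contact force between lever and the fingers below 0.1 N and linear speed of lever below 0.02 m/s and angular speed of lever below 0.15 rad/s).
It fails at once if the float is moved by more than 15 mm (distance of float from where it was at the start of the episode above 0.015 m).
It fails at once if the bowl is moved by more than 15 mm (distance of bowl from where it was at the start of the episode above 0.015 m).
It fails at once if the pick is moved by more than 15 mm (distance of pick from where it was at the start of the episode above 0.015 m).
It also fails if it takes over 61 s, if anything falls off the work surface, if the arm or the gripper's body presses on something with over 40 N, if the wrist force passes 120 N, or if a joint passes its speed limit or range.

## Working session

There is one attempt and no reset: what is moved stays moved. The work goes in short steps, Python scripts to look and compute and a tool call to move; the robot and the scene stay as the last step left them, time stands still between calls to the robot, and variables do not carry over. Pictures are saved under pics/ and viewed, and the job is handed in when it is done.

Besides the shell and the picture viewer there is one more tool, called as name([rows], argument=value, ...), one row to a line, values as JSON. jog_arm: Moves the arm, as the interface text tells. Its arguments: {"type":"object","properties":{"deltas":{"type":"array"},"grip_force":{"type":"number"}},"required":["deltas"]}

```bash
mkdir -p pics; ls; python3 - <<'E'
from cell import *
import cv2,numpy as np
o=get_obs();print(o)
for n in("scene","top"):
    print(n,camera_params(n)); im=grab_frame(n); cv2.imwrite(f"pics/{n}0.png",im[:,:,::-1])
E
```

```text
pics
{'time': 0.0, 'q': array([7.24810543e+01, 5.01182370e+00, 1.00345971e+01, 9.50999595e+01,
       6.60077953e-04, 9.00003866e+01]), 'joint_velocities': array([-0.05699871,  0.0119054 , -0.04504524, -0.05794006,  0.02817768,
        0.02975958]), 'effort': array([-2.25040960e-03, -5.20388961e+01,  4.64801967e+01,  1.63585012e-02,
       -8.13389624e-05,  1.46533718e-06]), 'eef_pos': array([165.51930258, 524.36364598, 303.1773461 ]), 'eef_rot': array([[-4.16507193e-04,  3.01027306e-01,  9.53615430e-01],
       [-1.28119904e-03,  9.53614569e-01, -3.01027594e-01],
       [-9.99999093e-01, -1.34715133e-03, -1.15114327e-05]]), 'force': array([ 1.29508083, -0.33126201,  0.39375613]), 'torque': array([ 0.01155599, -0.01387349, -0.0003315 ]), 'finger_gap': 85.0551782981288}
scene {'camera_matrix': array([[510.93938458,   0.        , 320.77435277],
       [  0.        , 510.93938458, 232.47931659],
       [  0.        ,   0.        ,   1.        ]]), 'dist_coeffs': array([-0.05689933,  0.        ,  0.        ,  0.        ,  0.        ]), 'world_to_cam': array([[ 6.36858833e-01,  7.70953231
[... 229 characters left out ...]
.00000000e+00,  0.00000000e+00,  0.00000000e+00,
         1.00000000e+00]])}
top {'camera_matrix': array([[434.65985885,   0.        , 317.68154734],
       [  0.        , 434.65985885, 240.30336901],
       [  0.        ,   0.        ,   1.        ]]), 'dist_coeffs': array([-0.04444906,  0.        ,  0.        ,  0.        ,  0.        ]), 'world_to_cam': array([[ 1.27477847e-02, -9.99276778e-01, -3.58247786e-02,
         6.16698604e+01],
       [ 9.96217152e-01,  9.61249160e-03,  8.63654221e-02,
        -4.62404923e+02],
       [-8.59585953e-02, -3.67902268e-02,  9.95619204e-01,
        -8.62545081e+02],
       [ 0.00000000e+00,  0.00000000e+00,  0.00000000e+00,
         1.00000000e+00]])}
```

View pics/scene0.png

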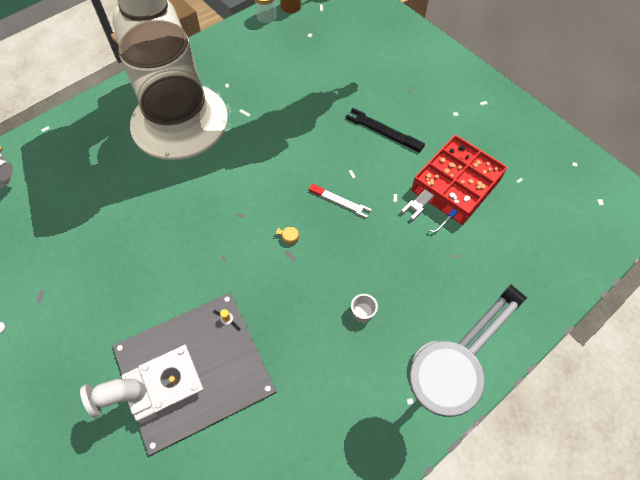

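View pics/top0.png

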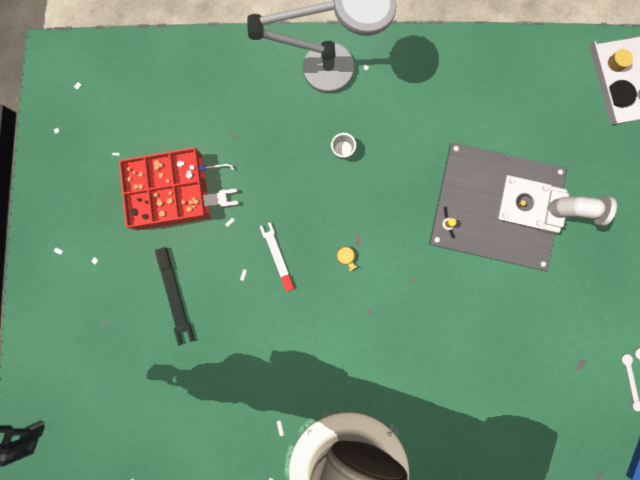

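The lever is in the box bay nearer the robot, with its jaw at about (228,198) in top and (414,207) in scene. The small lever and the black one are decoys. The fixture is on the right, with the pin at about (522,203) and the post at about (452,223) in top. Next I'll zoom in for measurements.

```bash
cat > h.py <<'E'
import numpy as np,cv2
from cell import *
P={n:camera_params(n) for n in("scene","top")}
def ray(n,uv):
    p=P[n];x=cv2.undistortPoints(np.array([[uv]],float),p["camera_matrix"],p["dist_coeffs"])[0,0]
    W=p["world_to_cam"];R=W[:3,:3];c=-R.T@W[:3,3]
    return c,R.T@np.array([x[0],-x[1],-1.])
def onz(n,uv,z):
    c,d=ray(n,uv);return c+d*(z-c[2])/d[2]
def tri(uvs,uvt):
    (c1,d1),(c2,d2)=ray("scene",uvs),ray("top",uvt)
    A=np.stack([d1,-d2],1);s=np.linalg.lstsq(A,c2-c1,rcond=None)[0]
    a=c1+s[0]*d1;b=c2+s[1]*d2
    return (a+b)/2,np.linalg.norm(a-b)
def pix(n,p):
    q=P[n];W=q["world_to_cam"];X=W[:3,:3]@np.array(p,float)+W[:3,3]
    return cv2.projectPoints(np.array([[X[0],-X[1],-X[2]]]),np.zeros(3),np.zeros(3),q["camera_matrix"],q["dist_coeffs"])[0].ravel()
def crop(im,u0,v0,w,h,k,fn):
    c=im[v0:v0+h,u0:u0+w,::-1];cv2.imwrite(fn,cv2.resize(c,None,fx=k,fy=k,interpolation=cv2.INTER_CUBIC))
E
python3 - <<'E'
from h import *
t=cv2.imread("pics/top0.png")[:,:,::-1];s=cv2.imread("pics/scene0.png")[:,:,::-1]
crop(t,110,140,140,100,5,"pics/ct_box.png");crop(t,425,135,200,140,4,"pics/ct_fix.png")
crop(s,390,130,130,110,5,"pics/cs_box.png");crop(s,100,285,190,170,4,"pics/cs_fix.png")
E
```

```text
(no output)
```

View pics/ct_box.png

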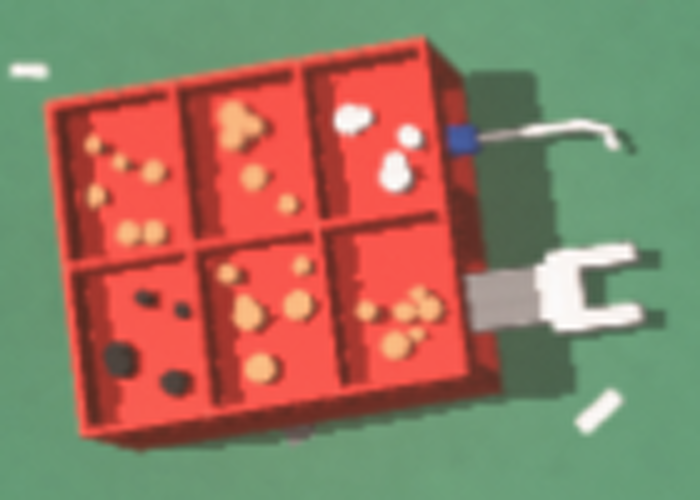

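View pics/ct_fix.png

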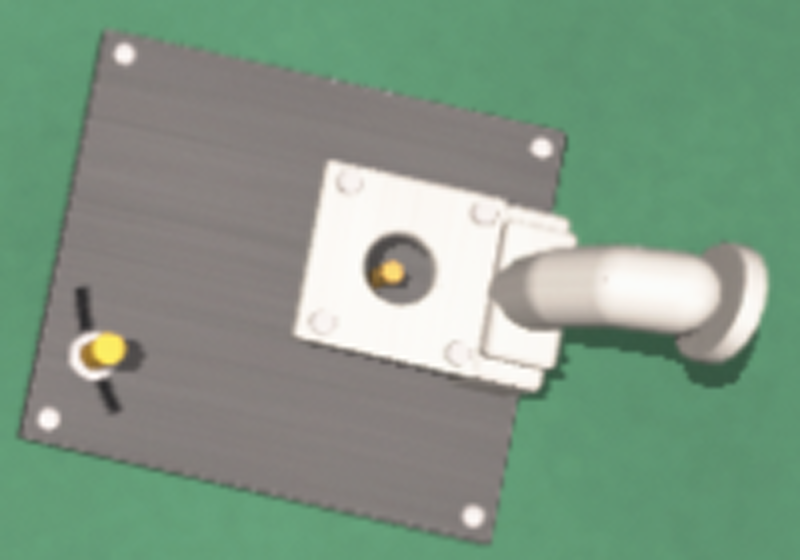

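View pics/cs_box.png

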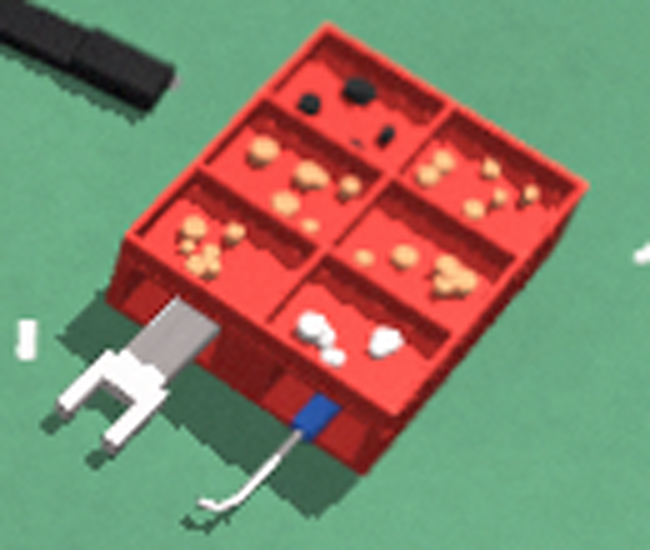

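View pics/cs_fix.png

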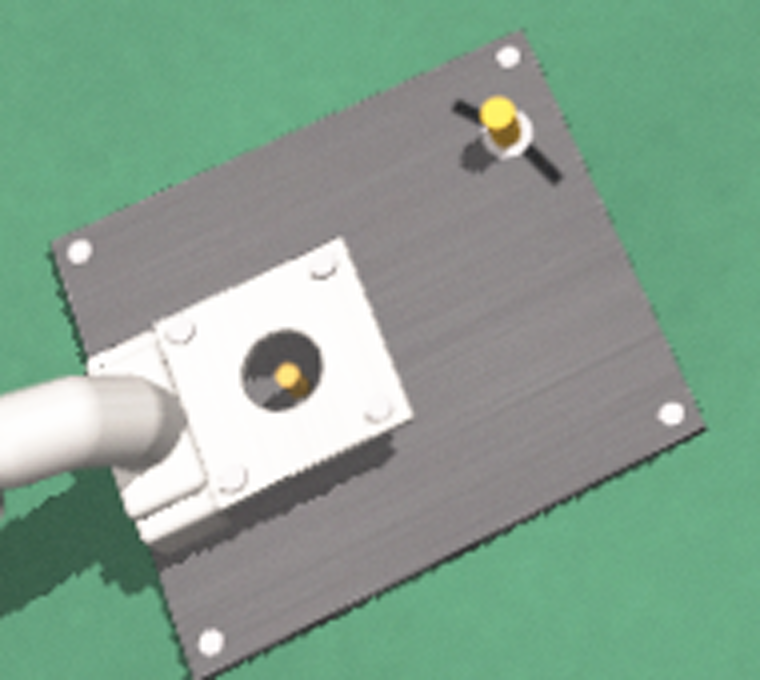

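```bash
cat >> h.py <<'E'
def cp(u0,v0,k):
    return lambda x,y:((x+.5)/k-.5+u0,(y+.5)/k-.5+v0)
E
python3 - <<'E'
from h import *
np.set_printoptions(precision=1,suppress=True)
tb=cp(110,140,5);tf=cp(425,135,4);sb=cp(390,130,5);sf=cp(100,285,4)
def show(l,*a):print(l,*a)
show("pin",onz("top",tf(393,271),34),onz("scene",sf(289,376),34),*tri(sf(289,376),tf(393,271)))
show("post",onz("top",tf(108,350),40),onz("scene",sf(498,112),40),*tri(sf(498,112),tf(108,350)))
for n,a in(("A far,+x",(tf(103,30),sf(705,430))),("B far,-x",(tf(567,133),sf(198,680))),("C near -x",(tf(493,545),sf(52,240))),("D near,+x",(tf(20,437),sf(522,30)))):
    show(n,onz("top",a[0],10),onz("scene",a[1],10))
print("flange port",onz("top",tf(400,269),44),onz("scene",sf(283,369),44))
print("tips",[onz("top",tb(*p),14) for p in((634,250),(641,313))],[onz("scene",sb(*p),14) for p in((112,445),(64,408))])
print("bar edge at cover",[onz("top",tb(*p),14) for p in((468,277),(475,330),(537,268),(545,321))])
print("box top corners",[onz("top",tb(*p),52) for p in((45,102),(426,38),(468,373),(84,437))])
print("box top corners",[onz("scene",sb(*p),52) for p in((587,186),(400,415),(125,237),(327,24))])
print("pick tip",onz("top",tb(612,140),4))
for n,uv,z in(("float",(346,256),20),("floattab",(352,268),10),("bowl",(343,146),36),("small jaw",(267,228),8),("small tail",(289,287),10),("lamp base",(328,66),20)):print(n,onz("top",uv,z))
E
```

```text
pin [ 540.9 -344.4   34. ] [ 540.6 -341.5   34. ] [ 540.9 -342.2   36.7] 2.1437631756344087
post [ 498.8 -199.2   40. ] [ 498.8 -197.3   40. ] [ 499.  -198.1   41.7] 1.49359866625965
A far,+x [ 671.3 -207.6   10. ] [ 672.8 -208.8   10. ]
B far,-x [ 618.8 -448.4   10. ] [ 619.5 -444.7   10. ]
C near -x [ 404.8 -402.    10. ] [ 404.9 -397.8   10. ]
D near,+x [ 457.5 -161.8   10. ] [ 458.2 -160.8   10. ]
flange port [ 540.1 -343.5   44. ] [ 539.9 -341.3   44. ]
tips [array([567. , 238.4,  14. ]), array([540.4, 234.6,  14. ])] [array([567.9, 239.5,  14. ]), array([541.2, 236.5,  14. ])]
bar edge at cover [array([555.3, 308.4,  14. ]), array([532.8, 304.6,  14. ]), array([559.2, 279.2,  14. ]), array([536.8, 275. ,  14. ])]
box top corners [array([620.4, 476.4,  52. ]), array([646.4, 317.9,  52. ]), array([509.1, 295.2,  52. ]), array([482.2, 452. ,  52. ])]
box top corners [array([619. , 477.8,  52. ]), array([646.7, 323.1,  52. ]), array([508.5, 297.6,  52. ]), array([482. , 455.3,  52. ])]
pick tip [616.5 251.6   4. ]
float [430.4   9.1  20. ]
floattab [406.5  -3.6  10. ]
bowl [653.7  17.1  36. ]
small jaw [487.5 173.1   8. ]
small tail [366.2 124.8  10. ]
lamp base [833.4  49.7  20. ]
```

```bash
cat >> h.py <<'E'
def go(x,y,z,hd):
    o=get_obs();R=o["eef_rot"];d=R.T@(np.array([x,y,z])-o["eef_pos"])
    h=np.degrees(np.arctan2(R[1,1],R[0,1]));tw=-(hd-h);tw=(tw+180)%360-180
    print("t",round(o["time"],2),"pos",o["eef_pos"].round(1),"head",round(h,2),"F",o["force"].round(1),"gap",round(o["finger_gap"],1))
    print("delta cm",(d/10).round(2),"twist",round(tw,2))
E
python3 -c "
from h import *
go(547.3,286.7,150,7.5)"
```

```text
t 0.1 pos [165.5 524.4 303.3] head 72.48 F [-0.3  0.  -0.6] gap 85.4
delta cm [ 15.34 -11.15  43.56] twist 64.98
```

jog_arm([
  {"delta_pos":[1,-1,3],"twist":8,"grip":0.18},
  {"delta_pos":[2.5,-2.2,7.5],"twist":16,"grip":0.18},
  {"delta_pos":[4.5,-3.4,12],"twist":24,"grip":0.18},
  {"delta_pos":[6,-4.5,16.5],"twist":32,"grip":0.18},
  {"delta_pos":[7.5,-5.6,21],"twist":40,"grip":0.18},
  {"delta_pos":[9,-6.7,25.5],"twist":48,"grip":0.18},
  {"delta_pos":[10.5,-7.8,30],"twist":56,"grip":0.18},
  {"delta_pos":[12,-9,34.5],"twist":62,"grip":0.18},
  {"delta_pos":[13.5,-10.2,39],"twist":65,"grip":0.18},
  {"delta_pos":[15.3,-11.15,43.5],"twist":65,"grip":0.18},
])

```text
time: 1.1
eef_pos: [548.3, 285.7, 150.4]
eef_rot: [[0.0, 0.992, 0.128], [0.0, 0.128, -0.992], [-1.0, 0.0, -0.0]]
force: [0.6, 1.3, 0.5]
finger_gap: 50.2
```

jog_arm([
  {"delta_pos":[0,0,0],"twist":0,"grip":0.18},
  {"delta_pos":[0,0,0],"twist":0,"grip":0.18},
  {"delta_pos":[0,0,0],"twist":0,"grip":0.18},
])

```text
time: 1.4
eef_pos: [546.3, 287.7, 151.2]
eef_rot: [[-0.0, 0.991, 0.131], [0.0, 0.131, -0.991], [-1.0, -0.0, -0.0]]
force: [0.6, -0.5, 0.7]
finger_gap: 50.5
```

```bash
python3 -c "
from h import *
go(547.3,286.7,80,7.5)
t=grab_frame('top');s=grab_frame('scene')
crop(t,110,140,140,100,5,'pics/ct1.png');crop(s,370,110,150,130,5,'pics/cs1.png')"
```

```text
t 1.4 pos [546.3 287.7 151.2] head 7.51 F [ 0.6 -0.5  0.7] gap 50.5
delta cm [7.12 0.09 0.11] twist 0.01
```

View pics/cs1.png

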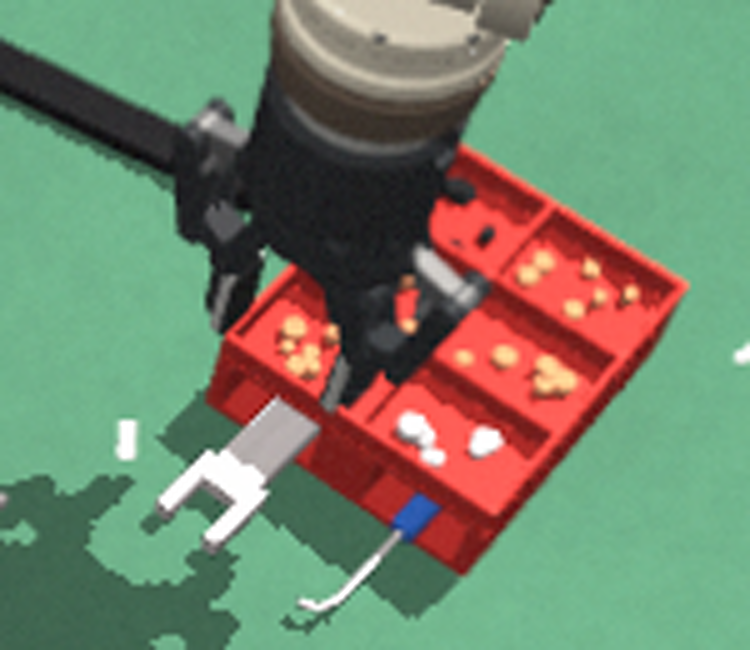

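View pics/ct1.png

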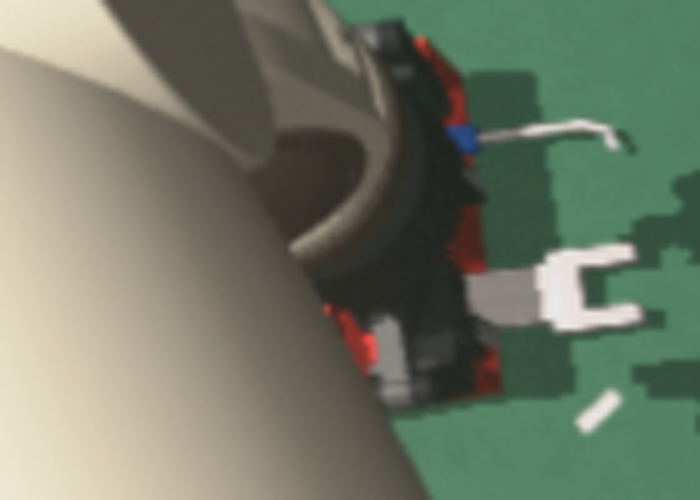

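The gripper stands over the lever, heading 7.5°, and its line fits. Descending now.

jog_arm([
  {"delta_pos":[2,0.05,0.1],"twist":0,"grip":0.18},
  {"delta_pos":[4,0.05,0.1],"twist":0,"grip":0.18},
  {"delta_pos":[5.5,0.05,0.1],"twist":0,"grip":0.18},
  {"delta_pos":[6.6,0.05,0.1],"twist":0,"grip":0.18},
  {"delta_pos":[7.3,0.05,0.1],"twist":0,"grip":0.18},
  {"delta_pos":[7.3,0.05,0.1],"twist":0,"grip":0.18},
  {"delta_pos":[7.3,0.05,0.1],"twist":0,"grip":0.18},
])

```text
time: 2.2
eef_pos: [547.7, 286.5, 78.5]
eef_rot: [[0.001, 0.991, 0.13], [0.0, 0.13, -0.991], [-1.0, 0.001, -0.0]]
force: [0.2, 0.6, 0.6]
finger_gap: 50.2
```

```bash
python3 -c "
from h import *
go(547.3,286.7,78,7.5)
s=grab_frame('scene')
crop(s,370,110,150,130,5,'pics/cs2.png')"
```

```text
t 2.2 pos [547.7 286.5  78.5] head 7.48 F [0.2 0.6 0.6] gap 50.2
delta cm [ 0.05 -0.03 -0.03] twist -0.02
```

View pics/cs2.png

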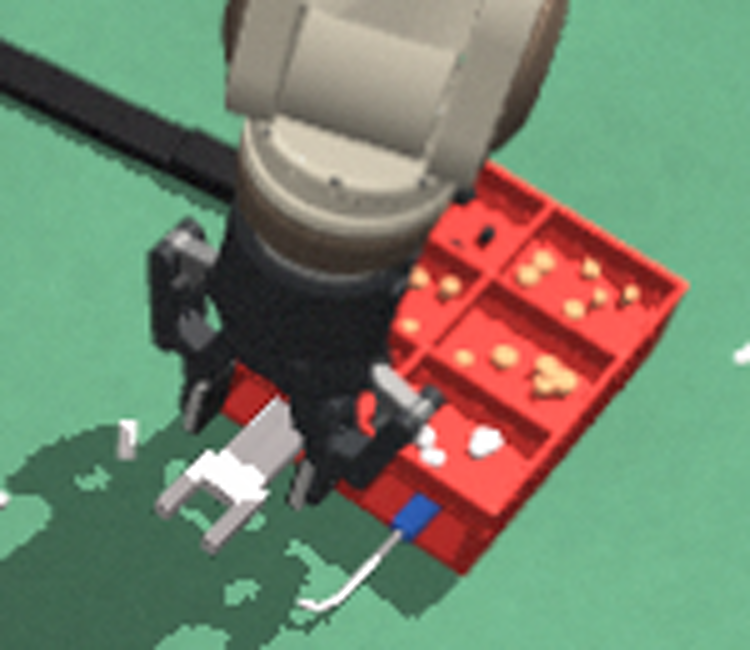

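The fingers straddle the bar at about (205,420) and (310,490) in the crop. Closing.

jog_arm([
  {"delta_pos":[0.1,0,0],"twist":0,"grip":-0.2},
  {"delta_pos":[0.1,0,0],"twist":0,"grip":-0.6},
  {"delta_pos":[0.1,0,0],"twist":0,"grip":-1},
  {"delta_pos":[0.1,0,0],"twist":0,"grip":-1},
  {"delta_pos":[0.1,0,0],"twist":0,"grip":-1},
  {"delta_pos":[0.1,0,0],"twist":0,"grip":-1},
], grip_force=80)

```text
time: 2.85
eef_pos: [547.7, 286.4, 77.6]
eef_rot: [[0.001, 0.991, 0.13], [0.0, 0.13, -0.991], [-1.0, 0.001, -0.0]]
force: [-1.4, -0.8, 6.4]
finger_gap: 21.4
```

```bash
python3 -c "
from h import *
s=grab_frame('scene')
go(547.3,286.7,78,7.5)
crop(s,370,110,150,130,5,'pics/cs3.png')"
```

```text
t 2.9 pos [547.7 286.3  77.7] head 7.47 F [-1.2 -0.5  5.3] gap 21.7
delta cm [-0.03 -0.04 -0.04] twist -0.03
```

View pics/cs3.png

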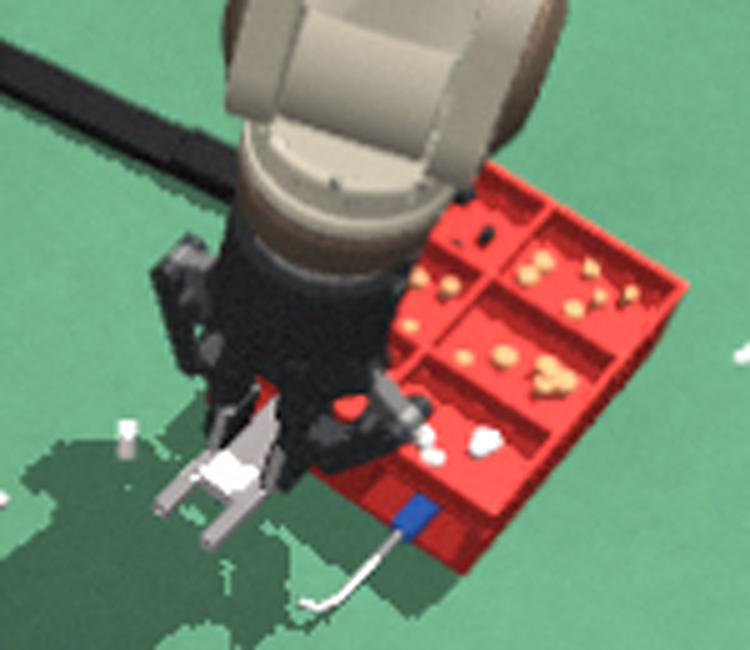

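jog_arm([
  {"delta_pos":[-0.2,0,0.5],"twist":0,"grip":-1},
  {"delta_pos":[-0.2,0,2],"twist":0,"grip":-1},
  {"delta_pos":[-0.2,0,4],"twist":0,"grip":-1},
  {"delta_pos":[-0.2,0,6.5],"twist":0,"grip":-1},
  {"delta_pos":[-0.2,0,9],"twist":0,"grip":-1},
  {"delta_pos":[-0.2,0,11.5],"twist":0,"grip":-1},
  {"delta_pos":[-0.2,0,14],"twist":0,"grip":-1},
  {"delta_pos":[-0.2,0,16.5],"twist":0,"grip":-1},
  {"delta_pos":[-0.2,0,18.5],"twist":0,"grip":-1},
  {"delta_pos":[-0.2,0,19.5],"twist":0,"grip":-1},
])

```text
time: 3.9
eef_pos: [572.6, 90.4, 78.4]
eef_rot: [[-0.001, 0.992, 0.128], [-0.001, 0.128, -0.992], [-1.0, -0.001, 0.0]]
force: [-0.4, 0.7, -1.4]
finger_gap: 21.1
```

```bash
python3 -c "
from h import *
s=grab_frame('scene');t=grab_frame('top')
go(547,92,76,0)
crop(s,280,100,240,220,3,'pics/cs4.png')
crop(t,110,100,260,200,3,'pics/ct4.png')"
```

```text
t 4.0 pos [572.7  91.3  78.6] head 7.36 F [ 0.   0.3 -1. ] gap 21.4
delta cm [ 0.26 -2.54 -0.4 ] twist 7.36
```

View pics/cs4.png

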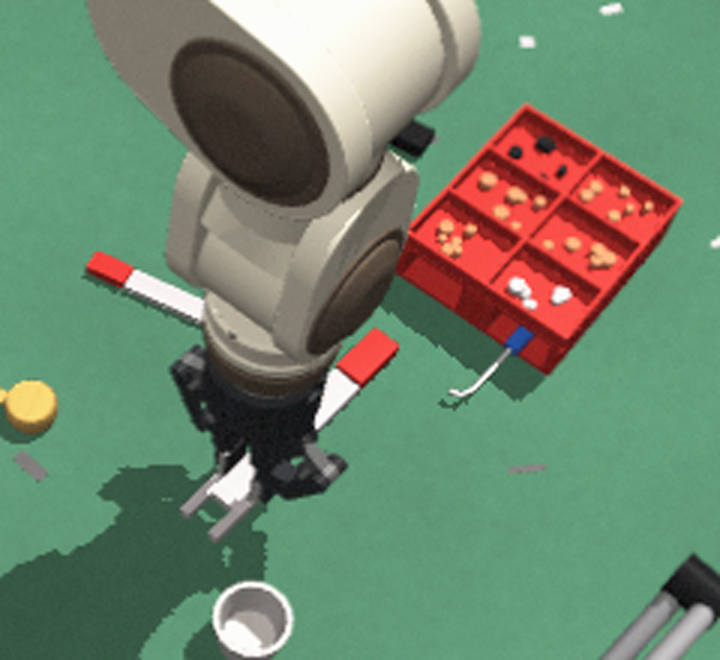

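View pics/ct4.png

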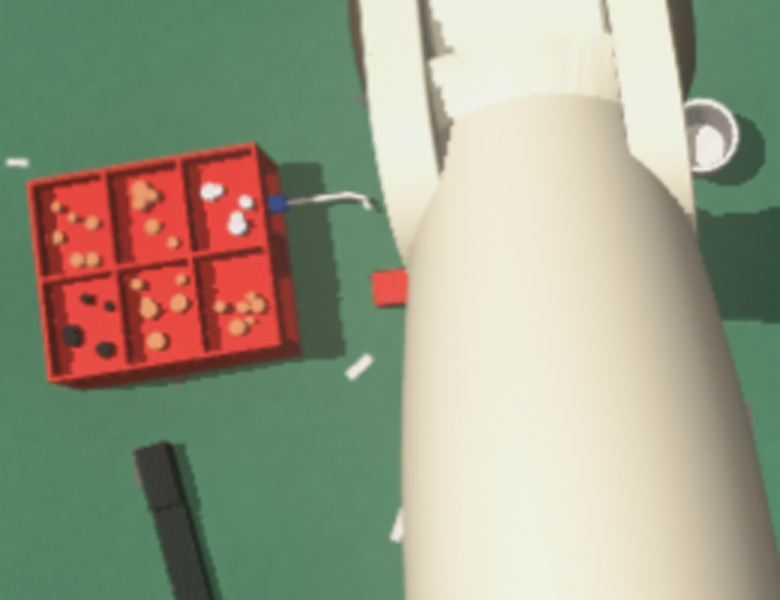

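The lever is clear of the box, with its tail end at about (234,196) in top, roughly 60 mm from the mouth. Lowering and releasing it here.

jog_arm([
  {"delta_pos":[0.15,0,0],"twist":0,"grip":-1},
  {"delta_pos":[0.3,0,0],"twist":0,"grip":-1},
  {"delta_pos":[0.4,0,0],"twist":0,"grip":-1},
  {"delta_pos":[0.4,0,0],"twist":0,"grip":-1},
])

```text
time: 4.4
eef_pos: [572.6, 93.6, 74.6]
eef_rot: [[-0.0, 0.991, 0.131], [-0.0, 0.131, -0.991], [-1.0, -0.0, -0.0]]
force: [-0.9, -0.4, -1.2]
finger_gap: 21.6
```

jog_arm([
  {"delta_pos":[0,0,0],"twist":0,"grip":-0.3},
  {"delta_pos":[0,0,0],"twist":0,"grip":0.0},
  {"delta_pos":[0,0,0],"twist":0,"grip":0.1},
  {"delta_pos":[0,0,0],"twist":0,"grip":0.1},
  {"delta_pos":[0,0,0],"twist":0,"grip":0.1},
])

```text
time: 4.9
eef_pos: [572.9, 92.9, 75.0]
eef_rot: [[0.0, 0.991, 0.13], [0.0, 0.13, -0.991], [-1.0, 0.0, -0.0]]
force: [1.1, -0.3, 0.0]
finger_gap: 46.5
```

jog_arm([
  {"delta_pos":[-1.5,0,0],"twist":0,"grip":0.1},
  {"delta_pos":[-4,0,0],"twist":0,"grip":0.1},
  {"delta_pos":[-7.5,0,0],"twist":0,"grip":0.1},
  {"delta_pos":[-9,0,-4],"twist":0,"grip":0.1},
  {"delta_pos":[-10,0,-9],"twist":0,"grip":0.1},
  {"delta_pos":[-10,0,-14],"twist":0,"grip":0.1},
  {"delta_pos":[-10,0,-19],"twist":0,"grip":0.1},
])

```text
time: 5.6
eef_pos: [548.1, 282.1, 177.0]
eef_rot: [[0.002, 0.992, 0.13], [0.001, 0.13, -0.992], [-1.0, 0.002, -0.001]]
force: [0.5, -0.2, -0.0]
finger_gap: 47.0
```

```bash
python3 -c "
from h import *
s=grab_frame('scene');t=grab_frame('top')
go(547,92,76,0)
crop(s,280,100,240,220,3,'pics/cs5.png')
crop(t,160,120,220,180,3,'pics/ct5.png')"
```

```text
t 5.7 pos [547.  285.5 176. ] head 7.78 F [ 0.5 -1.   0. ] gap 46.7
delta cm [ 9.96 -2.63 19.19] twist 7.78
```

View pics/cs5.png

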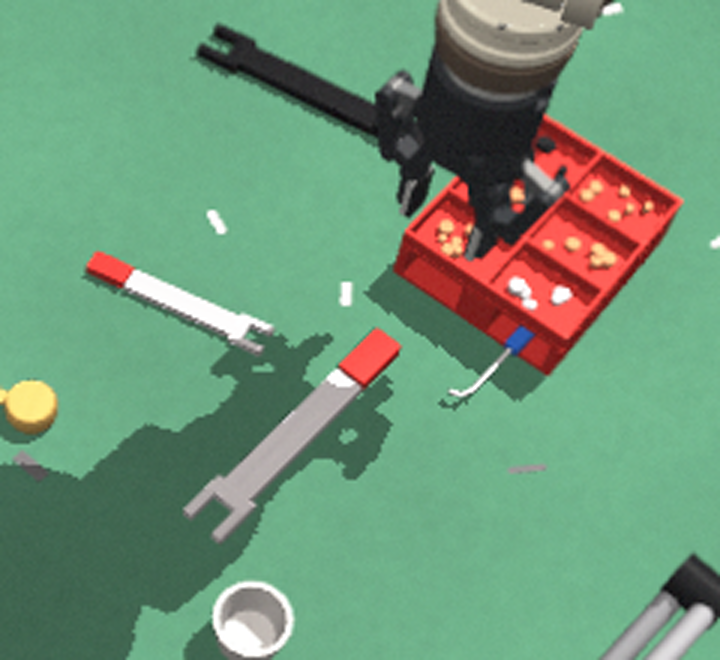

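View pics/ct5.png

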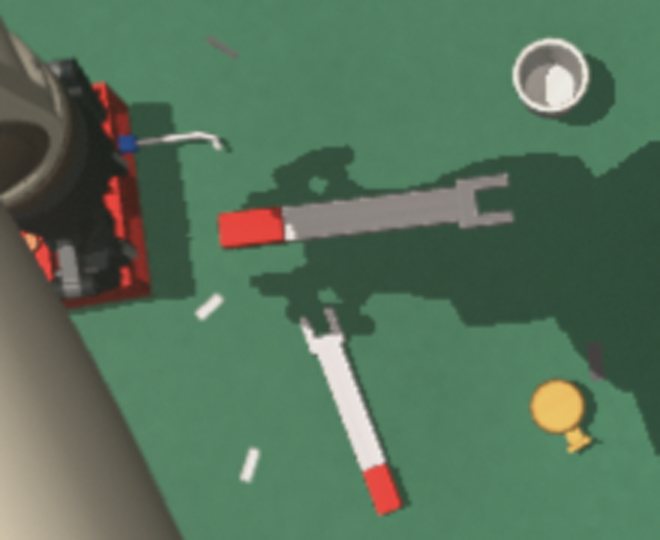

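The lever lies flat on the bench, with its tail at about (221,230) and its jaw tips at about (510,199) in the top crop. The pick is unmoved. Measuring the lever pose next.

```bash
cat >> h.py <<'E'
def redblob(im,box):
    u0,v0,w,h=box
    hsv=cv2.cvtColor(np.ascontiguousarray(im[v0:v0+h,u0:u0+w]),cv2.COLOR_RGB2HSV)
    m=(((hsv[...,0]<8)|(hsv[...,0]>172))&(hsv[...,1]>130)&(hsv[...,2]>60)).astype(np.uint8)
    n,l,st,c=cv2.connectedComponentsWithStats(m)
    return [(c[i]+[u0,v0],st[i,4]) for i in range(1,n) if st[i,4]>60]
E
python3 - <<'E'
from h import *
np.set_printoptions(precision=1,suppress=True)
s=grab_frame('scene');t=grab_frame('top')
tc=cp(160,120,3);sc=cp(280,100,3)
for n,im,b in(("top",t,(225,180,40,30)),("scene",s,(390,205,27,27))):
    for c,a in redblob(im,b): print(n,c,a,onz(n,c,12.5))
print("tips top",onz("top",tc(509,180),10),onz("top",tc(514,217),10))
print("tips scene",onz("scene",sc(220,541),10),onz("scene",sc(189,514),10))
print("edges top",[onz("top",tc(*p),10) for p in((285,207),(290,241),(458,186),(462,221))])
print("sc edges",[onz("scene",sc(*p),10) for p in((218,478),(252,502),(330,378),(355,392))])
E
```

```text
top [243.2 195.4] 246 [555.1 224.1  12.5]
scene [403.1 218.7] 217 [555.3 225.1  12.5]
tips top [589.7  44.6  10. ] [563.6  40.9  10. ]
tips scene [594.3  46.8  10. ] [565.8  43.7  10. ]
edges top [array([569.9, 200.7,  10. ]), array([545.9, 196.6,  10. ]), array([585.3,  80. ,  10. ]), array([560.6,  76.9,  10. ])]
sc edges [array([557.7,  77.1,  10. ]), array([586.3,  83. ,  10. ]), array([548.7, 191.9,  10. ]), array([568.5, 197.8,  10. ])]
```

```bash
python3 -c "
from h import *
go(559.5,190.4,75,7.1)"
```

```text
t 5.8 pos [547.9 281.5 175.7] head 7.62 F [ 0.8 -0.6 -0.5] gap 47.1
delta cm [10.07 -0.06  9.18] twist 0.52
```

jog_arm([
  {"delta_pos":[0,0,3],"twist":0.5,"grip":0.18},
  {"delta_pos":[0.5,0,6],"twist":0.5,"grip":0.18},
  {"delta_pos":[2,-0.05,8.5],"twist":0.5,"grip":0.18},
  {"delta_pos":[4.5,-0.05,9.2],"twist":0.5,"grip":0.18},
  {"delta_pos":[7,-0.05,9.2],"twist":0.5,"grip":0.18},
  {"delta_pos":[9,-0.05,9.2],"twist":0.5,"grip":0.18},
  {"delta_pos":[10,-0.05,9.2],"twist":0.5,"grip":0.18},
  {"delta_pos":[10,-0.05,9.2],"twist":0.5,"grip":0.18},
  {"delta_pos":[10,-0.05,9.2],"twist":0.5,"grip":0.18},
])

```text
time: 6.7
eef_pos: [560.2, 188.7, 76.0]
eef_rot: [[0.001, 0.993, 0.121], [0.0, 0.121, -0.993], [-1.0, 0.001, -0.0]]
force: [0.1, -0.0, 1.2]
finger_gap: 50.5
```

```bash
python3 -c "
from h import *
go(559.5,190.4,75,7.1)
s=grab_frame('scene')
crop(s,280,100,240,220,3,'pics/cs6.png')"
```

```text
t 6.7 pos [560.2 188.7  76. ] head 6.94 F [ 0.1 -0.   1.2] gap 50.5
delta cm [ 0.1  -0.05 -0.18] twist -0.16
```

View pics/cs6.png

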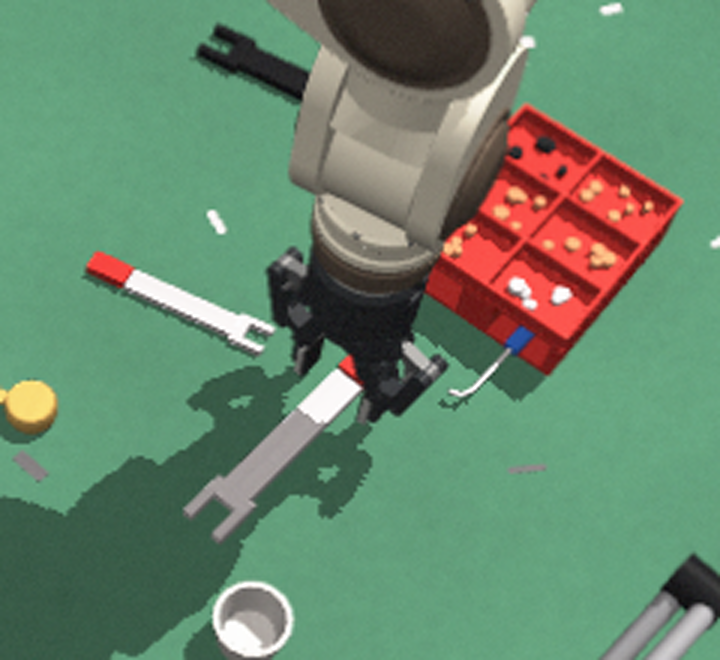

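The fingers straddle the bar just ahead of the red sleeve. Gripping and lifting.

jog_arm([
  {"delta_pos":[0.05,0,0],"twist":0,"grip":-0.2},
  {"delta_pos":[0.1,0,0],"twist":0,"grip":-0.6},
  {"delta_pos":[0.1,0,0],"twist":0,"grip":-1},
  {"delta_pos":[0.1,0,0],"twist":0,"grip":-1},
  {"delta_pos":[0.1,0,0],"twist":0,"grip":-1},
  {"delta_pos":[-0.5,0,0],"twist":0,"grip":-1},
  {"delta_pos":[-2,0,0],"twist":0,"grip":-1},
  {"delta_pos":[-5,0,0],"twist":0,"grip":-1},
  {"delta_pos":[-7,0,0],"twist":0,"grip":-1},
  {"delta_pos":[-7,0,0],"twist":0,"grip":-1},
], grip_force=110)

```text
time: 7.75
eef_pos: [561.1, 189.6, 149.2]
eef_rot: [[0.005, 0.993, 0.122], [0.002, 0.122, -0.993], [-1.0, 0.006, -0.001]]
force: [0.6, -0.4, -0.5]
finger_gap: 20.2
```

```bash
python3 -c "
from h import *
go(559.5,190.4,145,7.1)
s=grab_frame('scene');t=grab_frame('top')
crop(s,280,100,240,220,3,'pics/cs7.png');crop(t,160,120,220,180,3,'pics/ct7.png')"
```

```text
t 7.75 pos [561.1 189.6 149.2] head 6.98 F [ 0.6 -0.4 -0.5] gap 20.2
delta cm [ 0.41 -0.15 -0.1 ] twist -0.12
```

View pics/cs7.png

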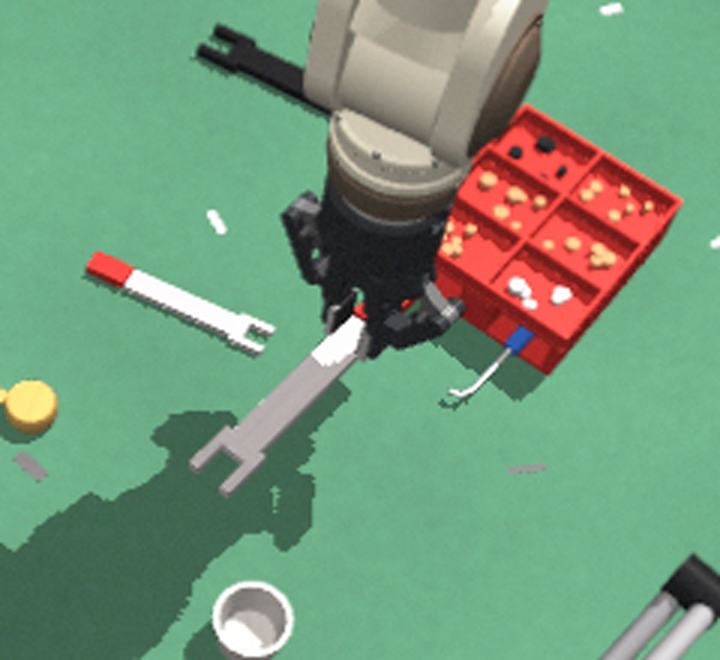

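View pics/ct7.png

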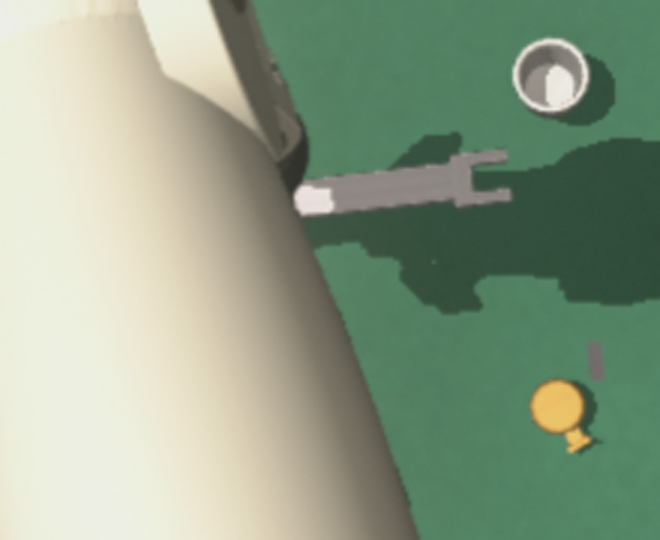

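```bash
python3 - <<'E'
from h import *
np.set_printoptions(precision=1,suppress=True)
tc=cp(160,120,3);sc=cp(280,100,3)
print(tri(sc(228,490),tc(508,155)),tri(sc(193,464),tc(512,195)))
print(tri(sc(235,428),tc(458,165)))
o=get_obs();print(o["eef_pos"],np.degrees(np.arctan2(o["eef_rot"][1,1],o["eef_rot"][0,1])))
E
```

```text
(array([591. ,  46.9,  82.4]), np.float64(5.571061559028746)) (array([563.9,  42.8,  83.3]), np.float64(2.543519563330598))
(array([573.9,  72.5, 112.9]), np.float64(5.6045271259195175))
[559.9 189.1 145.2] 6.979834464480168
```

The lever is gripped at about x = 126 mm and level, with its tips at about 83 mm height. Carrying it to a stand-off 90 mm short of home, on a 68° line (38° clockwise of the post).

```bash
python3 -c "
from h import *
go(621.7,-142.5,140,-22)"
```

```text
t 7.85 pos [559.9 189.1 145.2] head 6.98 F [-0.5 -0.7 -2.2] gap 20.0
delta cm [ 0.52  2.11 33.67] twist 28.98
```

jog_arm([
  {"delta_pos":[0,0.1,1.5],"twist":1,"grip":-1},
  {"delta_pos":[0,0.3,4.5],"twist":4,"grip":-1},
  {"delta_pos":[0.1,0.5,8.5],"twist":8,"grip":-1},
  {"delta_pos":[0.2,0.8,13],"twist":12,"grip":-1},
  {"delta_pos":[0.2,1.1,17.5],"twist":16,"grip":-1},
  {"delta_pos":[0.3,1.4,22],"twist":20,"grip":-1},
  {"delta_pos":[0.4,1.7,26.5],"twist":24,"grip":-1},
  {"delta_pos":[0.5,2,30],"twist":27,"grip":-1},
  {"delta_pos":[0.5,2.1,32.5],"twist":29,"grip":-1},
  {"delta_pos":[0.5,2.1,33.7],"twist":29,"grip":-1},
])

```text
time: 8.85
eef_pos: [620.7, -145.7, 138.2]
eef_rot: [[-0.002, 0.926, -0.378], [0.0, -0.378, -0.926], [-1.0, -0.002, 0.001]]
force: [-0.1, 0.2, -1.4]
finger_gap: 20.0
```

jog_arm([
  {"delta_pos":[0,0,0],"twist":0,"grip":-1},
  {"delta_pos":[0,0,0],"twist":0,"grip":-1},
  {"delta_pos":[0,0,0],"twist":0,"grip":-1},
])

```text
time: 9.15
eef_pos: [621.3, -141.6, 139.8]
eef_rot: [[-0.0, 0.928, -0.373], [0.0, -0.373, -0.928], [-1.0, -0.0, -0.0]]
force: [-0.1, 0.3, -1.0]
finger_gap: 19.9
```

```bash
python3 -c "
from h import *
go(621.7,-142.5,88,-22)
s=grab_frame('scene');t=grab_frame('top')
crop(s,100,260,260,200,3,'pics/cs8.png');crop(t,370,100,240,200,3,'pics/ct8.png')"
```

```text
t 9.15 pos [ 621.3 -141.6  139.8] head -21.92 F [-0.1  0.3 -1. ] gap 19.9
delta cm [5.18 0.07 0.07] twist 0.08
```

View pics/cs8.png

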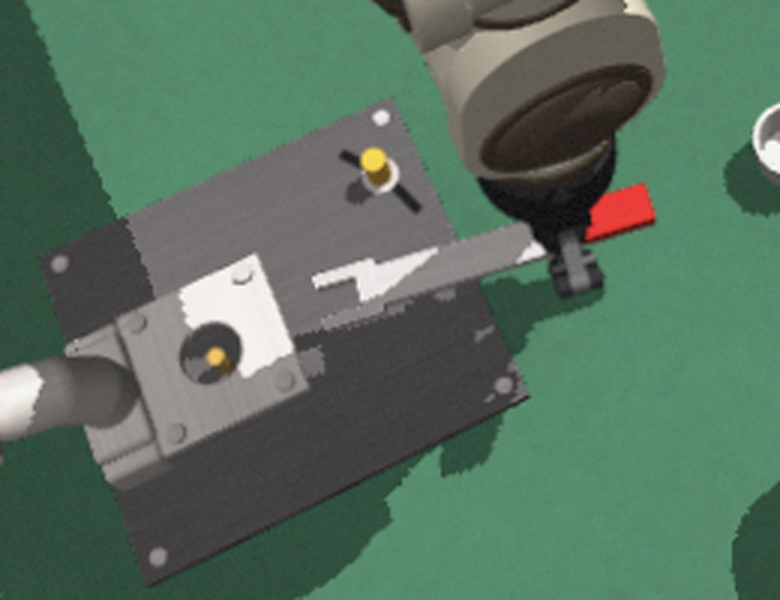

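View pics/ct8.png

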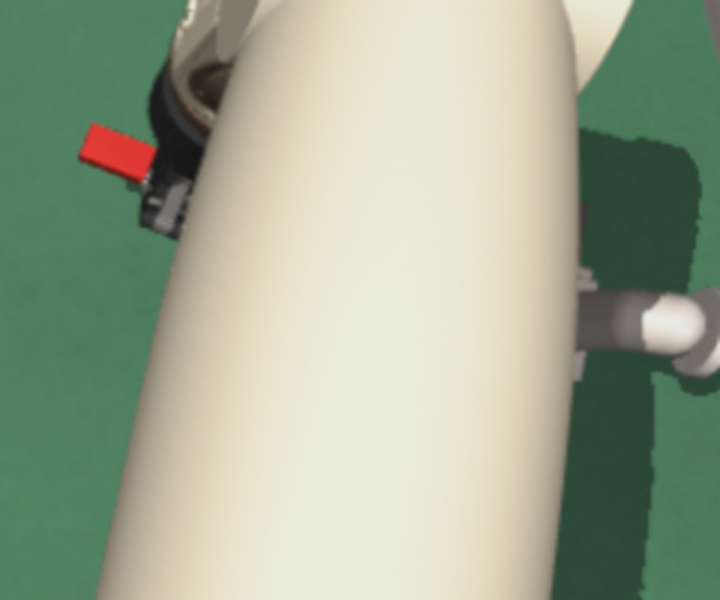

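Only scene shows the work; the arm hides it in top. Lowering to just above plate height.

jog_arm([
  {"delta_pos":[1,0.05,0.05],"twist":0,"grip":-1},
  {"delta_pos":[2.5,0.05,0.05],"twist":0,"grip":-1},
  {"delta_pos":[4,0.05,0.05],"twist":0,"grip":-1},
  {"delta_pos":[4.8,0.05,0.05],"twist":0,"grip":-1},
  {"delta_pos":[5.15,0.05,0.05],"twist":0,"grip":-1},
  {"delta_pos":[5.15,0.05,0.05],"twist":0,"grip":-1},
  {"delta_pos":[5.15,0.05,0.05],"twist":0,"grip":-1},
])

```text
time: 9.95
eef_pos: [622.0, -143.6, 88.8]
eef_rot: [[0.001, 0.927, -0.375], [-0.0, -0.375, -0.927], [-1.0, 0.001, -0.0]]
force: [-0.3, -0.2, -1.0]
finger_gap: 19.9
```

```bash
python3 -c "
from h import *
go(621.7,-142.5,88,-22)
s=grab_frame('scene');t=grab_frame('top')
crop(s,160,290,190,140,4,'pics/cs9.png')
np.set_printoptions(precision=1,suppress=True)
print([onz('top',c,25.5) for c,a in redblob(t,(380,130,50,40))])"
```

```text
t 9.95 pos [ 622.  -143.6   88.8] head -22.02 F [-0.3 -0.2 -1. ] gap 19.9
delta cm [ 0.08 -0.07 -0.09] twist -0.02
[array([ 633.2, -111.5,   25.5])]
```

View pics/cs9.png

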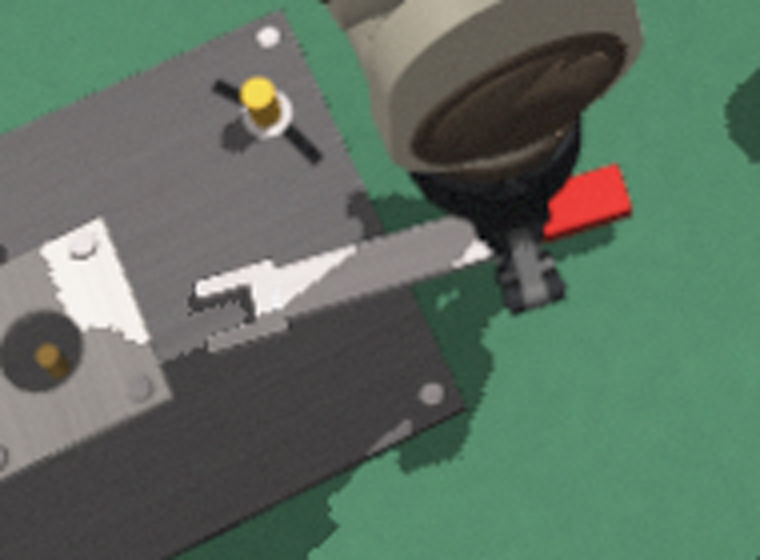

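```bash
python3 - <<'E'
from h import *
np.set_printoptions(precision=1,suppress=True)
sc=cp(160,290,4)
th=np.radians(68);u=np.array([np.cos(th),np.sin(th)]);v=np.array([-u[1],u[0]])
pin=np.array([540.7,-343.])
for n,p in(("near tip outer",(195,285)),("near tip inner",(200,298)),("far tip",(210,345)),("near bar",(360,246)),("far bar",(360,297)),("near bar2",(300,262)),("far bar2",(300,314))):
    w=onz("scene",sc(*p),23.);d=w[:2]-pin;print(n,w,"along",d@u,"lat",d@v)
# prediction of lever points
o=get_obs();T=o["eef_pos"][:2];h=np.arctan2(o["eef_rot"][1,1],o["eef_rot"][0,1])+np.pi/2
U=np.array([np.cos(h),np.sin(h)]);org=T-126.3*U;print("org pred",org,(org-pin)@u,(org-pin)@v)
V=np.array([-U[1],U[0]])
for x,y in((-19,17),(-19,-17),(60,12),(60,-12)):
    q=org+x*U+y*V;a=pix("scene",[*q,23]);print((x,y),(a-[160,290]+.5)*4-.5)
E
```

```text
near tip outer [ 551.4 -272.1   23. ] along 69.71921426837619 lat 16.635403369972742
near tip inner [ 557.9 -273.7   23. ] along 70.68901434771158 lat 9.992300789425189
far tip [ 578.8 -282.3   23. ] along 70.60477709388911 lat -12.619869668243064
near bar [ 584.7 -202.1   23. ] along 147.12953521431726 lat 11.98169943012276
far bar [ 604.2 -216.2   23. ] along 141.37220590646268 lat -11.337791757474461
near bar2 [ 573.2 -228.2   23. ] along 118.66072337006625 lat 12.860503092319608
far bar2 [ 593.1 -242.2   23. ] along 113.14351013824178 lat -10.845893437553409
org pred [ 574.7 -260.7] 89.02048024769391 -0.7473302932013112
(-19, 17) [195.8 285.6]
(-19, -17) [211.1 356.1]
(60, 12) [364.3 246.3]
(60, -12) [376.9 295.1]
```

The lever in scene agrees with the prediction to within 1 mm, and its lateral offset from the pin is below 1 mm. Sliding in.

jog_arm([
  {"delta_pos":[0,0,1],"twist":0,"grip":-1},
  {"delta_pos":[0,0,2.5],"twist":0,"grip":-1},
  {"delta_pos":[0,0,4],"twist":0,"grip":-1},
  {"delta_pos":[0,0,5.5],"twist":0,"grip":-1},
  {"delta_pos":[0,0,6.5],"twist":0,"grip":-1},
  {"delta_pos":[0,0,7.2],"twist":0,"grip":-1},
  {"delta_pos":[0,0,7.8],"twist":0,"grip":-1},
  {"delta_pos":[0,0,8.3],"twist":0,"grip":-1},
  {"delta_pos":[0,0,8.5],"twist":0,"grip":-1},
  {"delta_pos":[0,0,8.5],"twist":0,"grip":-1},
])

```text
time: 11.05
eef_pos: [589.9, -222.3, 88.4]
eef_rot: [[-0.0, 0.927, -0.375], [0.0, -0.375, -0.927], [-1.0, -0.0, -0.0]]
force: [0.2, 0.7, -1.3]
finger_gap: 20.0
```

```bash
python3 -c "
from h import *
u=np.array([np.cos(np.radians(68)),np.sin(np.radians(68))]);p=np.array([540.7,-343])+126.3*u
go(*p,88,-22)
s=grab_frame('scene')
crop(s,100,280,190,140,4,'pics/cs10.png')"
```

```text
t 11.05 pos [ 589.9 -222.3   88.4] head -22.02 F [ 0.2  0.7 -1.3] gap 20.0
delta cm [ 0.04 -0.04  0.4 ] twist -0.02
```

View pics/cs10.png

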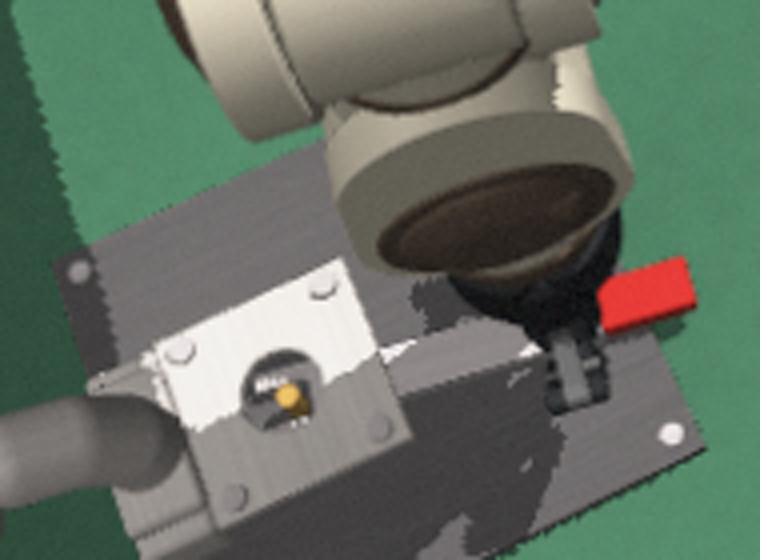

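The jaw is around the pin and there is no contact force yet. Easing in the last few millimetres.

jog_arm([
  {"delta_pos":[0.05,0,0.1],"twist":0,"grip":-1},
  {"delta_pos":[0.05,0,0.2],"twist":0,"grip":-1},
  {"delta_pos":[0.05,0,0.3],"twist":0,"grip":-1},
  {"delta_pos":[0.05,0,0.35],"twist":0,"grip":-1},
  {"delta_pos":[0.05,0,0.35],"twist":0,"grip":-1},
])

```text
time: 11.6
eef_pos: [588.7, -225.3, 87.9]
eef_rot: [[0.0, 0.927, -0.375], [0.001, -0.375, -0.927], [-1.0, -0.0, -0.001]]
force: [1.1, 3.1, -1.7]
finger_gap: 20.2
```

jog_arm([
  {"delta_pos":[0,0,0.05],"twist":0,"grip":-1},
  {"delta_pos":[0,0,0.1],"twist":0,"grip":-1},
  {"delta_pos":[0,0,0.1],"twist":0,"grip":-1},
])

```text
time: 11.9
eef_pos: [588.6, -225.5, 87.9]
eef_rot: [[0.001, 0.927, -0.374], [0.002, -0.374, -0.927], [-1.0, -0.0, -0.002]]
force: [2.4, 6.9, -1.0]
finger_gap: 20.2
```

Seated: there is about 7 N along the lever, and the TCP is within 1 mm of the predicted home. Backing off slightly, lowering to the plate and releasing.

jog_arm([
  {"delta_pos":[0.05,0,-0.05],"twist":0,"grip":-1},
  {"delta_pos":[0.1,0,-0.05],"twist":0,"grip":-1},
  {"delta_pos":[0.2,0,-0.05],"twist":0,"grip":-1},
  {"delta_pos":[0.25,0,-0.05],"twist":0,"grip":-1},
  {"delta_pos":[0.25,0,-0.05],"twist":0,"grip":-1},
])

```text
time: 12.4
eef_pos: [588.7, -225.4, 85.9]
eef_rot: [[0.001, 0.927, -0.374], [0.001, -0.374, -0.927], [-1.0, 0.0, -0.001]]
force: [1.3, 6.1, 1.6]
finger_gap: 20.2
```

jog_arm([
  {"delta_pos":[0.05,0,0],"twist":0,"grip":-0.45},
  {"delta_pos":[0.05,0,0],"twist":0,"grip":-0.2},
  {"delta_pos":[0.05,0,0],"twist":0,"grip":0},
  {"delta_pos":[0.05,0,0],"twist":0,"grip":0.1},
  {"delta_pos":[0.05,0,0],"twist":0,"grip":0.1},
  {"delta_pos":[-1,0,0],"twist":0,"grip":0.1},
  {"delta_pos":[-3,0,0],"twist":0,"grip":0.1},
  {"delta_pos":[-6,0,0],"twist":0,"grip":0.1},
])

```text
time: 13.2
eef_pos: [587.7, -225.9, 145.2]
eef_rot: [[-0.002, 0.927, -0.375], [0.001, -0.375, -0.927], [-1.0, -0.003, 0.0]]
force: [1.1, -0.0, -0.0]
finger_gap: 46.8
```

```bash
python3 -c "
from h import *
go(621.7,-142.5,145,-22)
s=grab_frame('scene')
crop(s,100,260,200,150,4,'pics/cs11.png')"
```

```text
t 13.2 pos [ 587.7 -225.9  145.2] head -22.03 F [ 1.1 -0.  -0. ] gap 46.8
delta cm [ 0.02  0.02 -9.  ] twist -0.03
```

View pics/cs11.png

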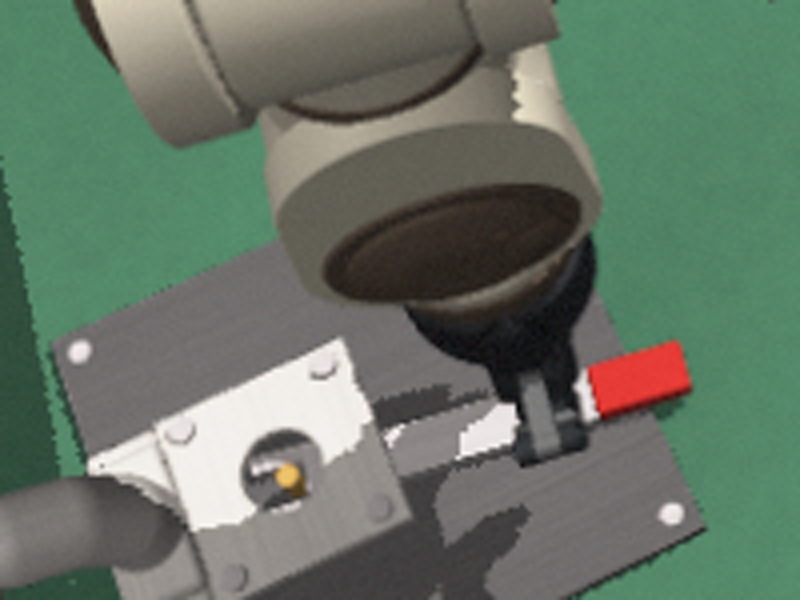

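Released. Moving beyond the far side of the tail with the fingers shut and the tool turned along the lever, then checking.

```bash
python3 -c "
from h import *
go(647.8,-211.6,145,68);print(get_obs()['q'].round(1))"
```

```text
t 13.25 pos [ 589.5 -226.5  152.1] head -22.03 F [-0.5 -0.1  4.6] gap 46.8
delta cm [ 0.74  4.84 -3.57] twist -90.03
[-21.   15.5   5.4  79.5  -0.   91. ]
```

jog_arm([
  {"delta_pos":[0,0.5,-0.4],"twist":-8,"grip":-0.3},
  {"delta_pos":[0,1.2,-0.9],"twist":-16,"grip":-1},
  {"delta_pos":[0,2,-1.5],"twist":-24,"grip":-1},
  {"delta_pos":[0,2.8,-2.1],"twist":-32,"grip":-1},
  {"delta_pos":[0,3.5,-2.6],"twist":-40,"grip":-1},
  {"delta_pos":[0,4.2,-3.1],"twist":-48,"grip":-1},
  {"delta_pos":[0,4.7,-3.5],"twist":-56,"grip":-1},
  {"delta_pos":[0,4.7,-3.5],"twist":-64,"grip":-1},
  {"delta_pos":[0,4.7,-3.5],"twist":-72,"grip":-1},
  {"delta_pos":[0,4.7,-3.5],"twist":-80,"grip":-1},
], grip_force=40)

```text
time: 14.25
eef_pos: [645.3, -211.3, 146.1]
eef_rot: [[0.001, 0.525, 0.851], [-0.0, 0.851, -0.525], [-1.0, 0.0, 0.001]]
force: [1.1, 1.2, 0.2]
finger_gap: -0.1
```

jog_arm([
  {"delta_pos":[0,0,0],"twist":-8,"grip":-1},
  {"delta_pos":[0,0,0],"twist":-10,"grip":-1},
  {"delta_pos":[0,0,0],"twist":-10,"grip":-1},
  {"delta_pos":[0,0,0],"twist":-10,"grip":-1},
])

```text
time: 14.65
eef_pos: [645.2, -211.3, 145.9]
eef_rot: [[0.0, 0.376, 0.926], [-0.0, 0.926, -0.376], [-1.0, -0.0, 0.0]]
force: [0.1, -0.1, -0.4]
finger_gap: 0.4
```

```bash
python3 -c "
from h import *
go(647.8,-211.6,145,68)
s=grab_frame('scene');t=grab_frame('top')
crop(s,100,260,200,150,4,'pics/cs12.png');crop(t,370,100,240,180,3,'pics/ct12.png')"
```

```text
t 14.65 pos [ 645.2 -211.3  145.9] head 67.89 F [ 0.1 -0.1 -0.4] gap 0.4
delta cm [0.09 0.07 0.26] twist -0.11
```

View pics/cs12.png

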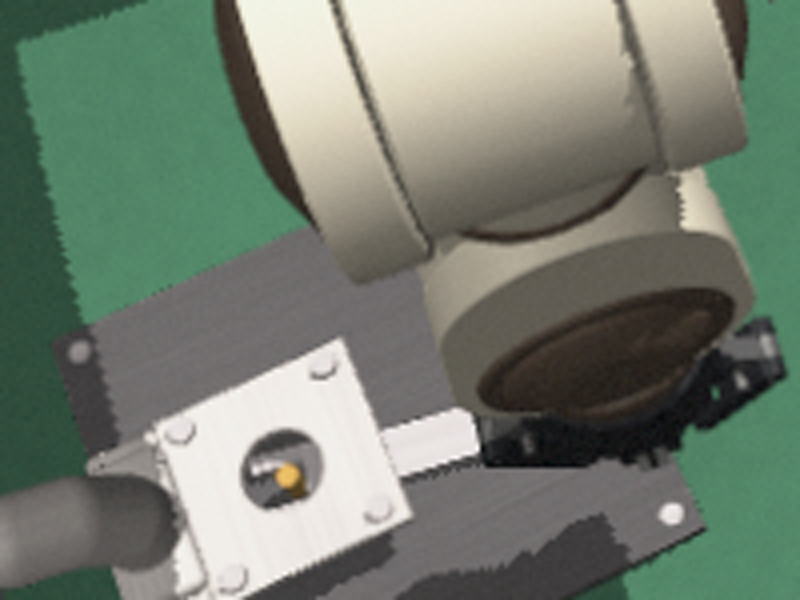

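View pics/ct12.png

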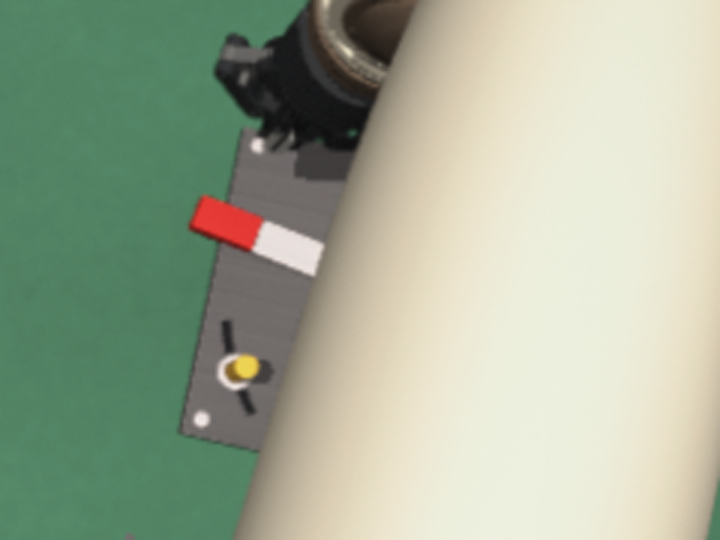

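```bash
cat >> h.py <<'E'
def tail(t,box=(420,150,60,80),z=23.):
    pin=np.array([540.7,-343.]);post=np.array([498.9,-198.2])
    for c,a in redblob(t,box):
        w=onz("top",c,z)[:2];d=w-pin;print("red",w.round(1),"n",a,"dist",np.hypot(*d).round(1),"ang",np.degrees(np.arctan2(d[1],d[0])).round(2),end=" ")
        U=d/np.hypot(*d);print("post y",((post-pin)@np.array([-U[1],U[0]])).round(1))
E
python3 -c "
from h import *
t=grab_frame('top');tail(t)
tc=cp(370,100,3)
print(onz('top',tc(265,220),20.)-onz('top',tc(322,244),20.))
go(647.8,-211.6,88,68)"
```

```text
red [ 600.1 -191.6] n 277 dist 162.7 ang 68.59 post y 91.8
[16.34998938 38.53753326  0.        ]
t 14.8 pos [ 645.1 -211.2  145.6] head 67.93 F [-0.7 -0.2  0.1] gap 0.2
delta cm [5.76 0.07 0.26] twist -0.07
```

The red sleeve centre is 162.7 mm from the pin against the ideal 162.5, so the jaw is home. The lever is 92 mm off the post. Descending beside the tail.

jog_arm([
  {"delta_pos":[1.5,0,-0.6],"twist":0,"grip":-1},
  {"delta_pos":[3.5,0,-1.1],"twist":0,"grip":-1},
  {"delta_pos":[5,0,-1.2],"twist":0,"grip":-1},
  {"delta_pos":[5.6,0,-1.2],"twist":0,"grip":-1},
  {"delta_pos":[5.75,0,-1.2],"twist":0,"grip":-1},
  {"delta_pos":[5.75,0,-1.2],"twist":0,"grip":-1},
])

```text
time: 15.4
eef_pos: [634.3, -206.9, 88.3]
eef_rot: [[0.0, 0.375, 0.927], [-0.0, 0.927, -0.375], [-1.0, -0.0, 0.0]]
force: [-0.5, 0.2, 0.4]
finger_gap: -0.0
```

```bash
python3 -c "
from h import *
go(634.5,-206,88,68)
t=grab_frame('top');tail(t)
crop(t,370,100,240,180,3,'pics/ct13.png')"
```

```text
t 15.4 pos [ 634.3 -206.9   88.3] head 67.97 F [-0.5  0.2  0.4] gap -0.0
delta cm [ 0.03  0.09 -0.01] twist -0.03
red [ 600.  -191.5] n 276 dist 162.7 ang 68.61 post y 91.7
```

View pics/ct13.png

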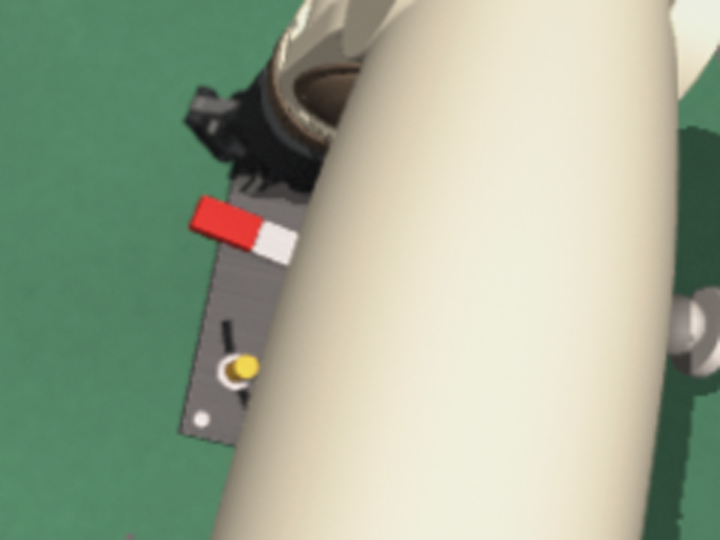

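jog_arm([
  {"delta_pos":[0,0,-0.7],"twist":0,"grip":-1},
  {"delta_pos":[0,0,-1.4],"twist":0,"grip":-1},
  {"delta_pos":[0,0.05,-2.1],"twist":-2.5,"grip":-1},
  {"delta_pos":[0,0.1,-2.8],"twist":-5,"grip":-1},
  {"delta_pos":[0,0.15,-3.5],"twist":-7.5,"grip":-1},
  {"delta_pos":[0,0.15,-4.3],"twist":-10,"grip":-1},
  {"delta_pos":[0,0.1,-5],"twist":-12.5,"grip":-1},
  {"delta_pos":[0,0.05,-5.7],"twist":-15,"grip":-1},
  {"delta_pos":[0,-0.1,-6.4],"twist":-17.5,"grip":-1},
  {"delta_pos":[0,-0.2,-7.1],"twist":-20,"grip":-1},
])

```text
time: 16.45
eef_pos: [566.8, -181.7, 88.4]
eef_rot: [[0.001, 0.033, 0.999], [-0.0, 0.999, -0.033], [-1.0, -0.0, 0.001]]
force: [0.3, 0.2, -0.7]
finger_gap: -0.1
```

```bash
python3 -c "
from h import *
go(634.5,-206,88,98.5)
t=grab_frame('top');tail(t)
s=grab_frame('scene')
crop(t,370,100,240,180,3,'pics/ct14.png')
crop(s,100,260,200,150,4,'pics/cs14.png')"
```

```text
t 16.45 pos [ 566.8 -181.7   88.4] head 88.09 F [ 0.3  0.2 -0.7] gap -0.1
delta cm [ 0.04 -2.2   6.85] twist -10.41
red [ 541.7 -179.3] n 286 dist 163.7 ang 89.65 post y 42.7
```

View pics/ct14.png

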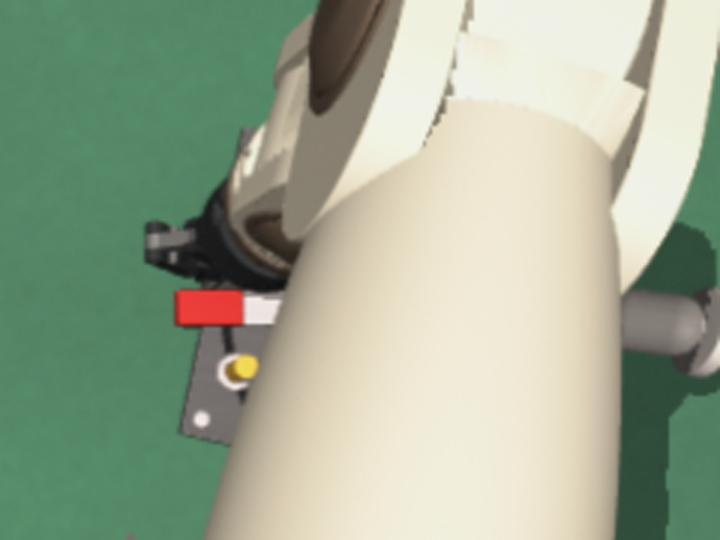

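View pics/cs14.png

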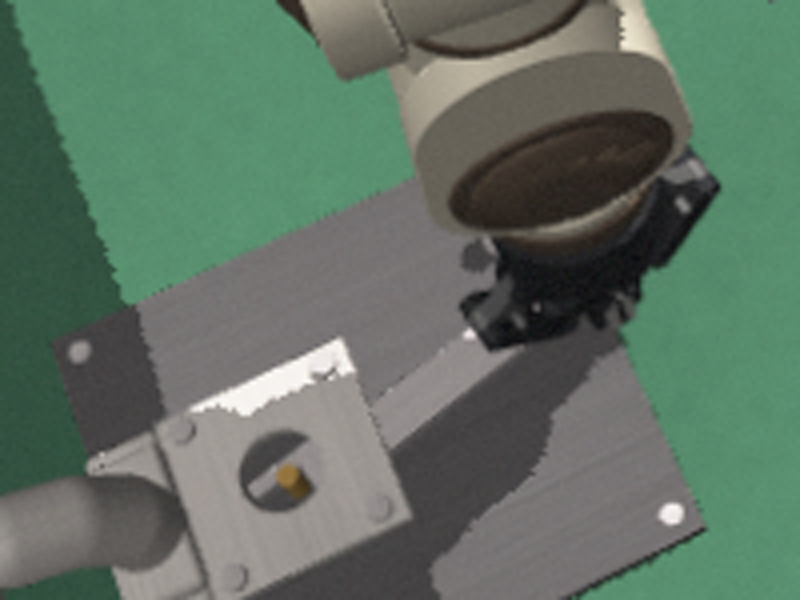

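The lever is at about 89.7°, 43 mm off the post, with its sleeve centre 163.7 mm from the pin. Continuing gently.

jog_arm([
  {"delta_pos":[0,0,-0.5],"twist":-2,"grip":-1},
  {"delta_pos":[0,0.05,-1],"twist":-4,"grip":-1},
  {"delta_pos":[0,0.05,-1.5],"twist":-6,"grip":-1},
  {"delta_pos":[0,0.05,-1.9],"twist":-8,"grip":-1},
  {"delta_pos":[0,0.05,-2.2],"twist":-10,"grip":-1},
  {"delta_pos":[0,0.05,-2.2],"twist":-10,"grip":-1},
])

```text
time: 17.15
eef_pos: [545.3, -180.7, 88.3]
eef_rot: [[0.001, -0.138, 0.99], [-0.0, 0.99, 0.138], [-1.0, -0.0, 0.001]]
force: [-0.1, -0.0, -0.5]
finger_gap: 0.1
```

```bash
python3 -c "
from h import *
go(540.6,-180.2,88,98.5)
t=grab_frame('top');tail(t)
crop(t,370,100,240,180,3,'pics/ct15.png')"
```

```text
t 17.15 pos [ 545.3 -180.7   88.3] head 97.94 F [-0.1 -0.  -0.5] gap 0.1
delta cm [ 0.03  0.11 -0.46] twist -0.56
red [ 520.5 -180.6] n 265 dist 163.7 ang 97.1 post y 23.6
```

View pics/ct15.png

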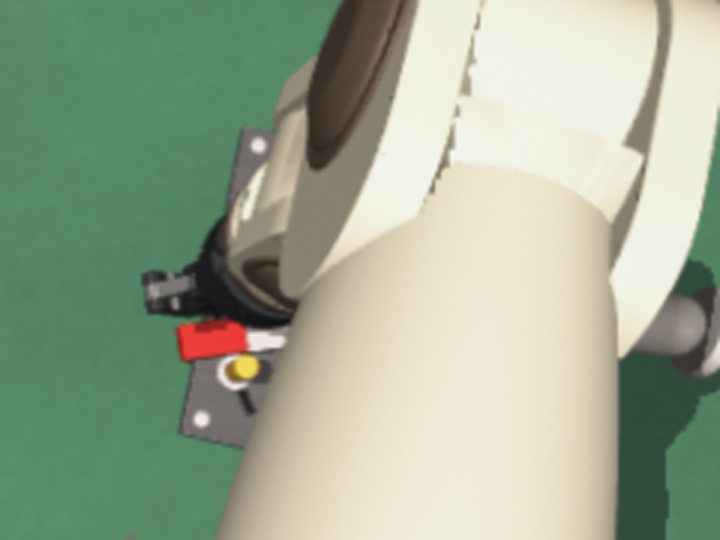

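jog_arm([
  {"delta_pos":[0,0,-0.15],"twist":-0.5,"grip":-1},
  {"delta_pos":[0,0,-0.3],"twist":-0.5,"grip":-1},
  {"delta_pos":[0,0,-0.35],"twist":-0.5,"grip":-1},
  {"delta_pos":[0,0,-0.35],"twist":-0.5,"grip":-1},
])

```text
time: 17.6
eef_pos: [541.9, -181.2, 87.9]
eef_rot: [[0.0, -0.147, 0.989], [-0.0, 0.989, 0.147], [-1.0, -0.0, 0.0]]
force: [0.9, 0.8, 0.1]
finger_gap: -0.3
```

jog_arm([
  {"delta_pos":[0,0,-0.1],"twist":0,"grip":-1},
  {"delta_pos":[0,0,-0.1],"twist":0,"grip":-1},
])

```text
time: 17.8
eef_pos: [541.2, -181.3, 87.9]
eef_rot: [[0.001, -0.147, 0.989], [0.0, 0.989, 0.147], [-1.0, 0.0, 0.001]]
force: [1.7, 1.3, -0.3]
finger_gap: -0.2
```

jog_arm([
  {"delta_pos":[0,0,-0.1],"twist":0,"grip":-1},
  {"delta_pos":[0,0,-0.1],"twist":0,"grip":-1},
])

```text
time: 18.0
eef_pos: [540.8, -181.3, 88.3]
eef_rot: [[0.002, -0.148, 0.989], [0.0, 0.989, 0.148], [-1.0, -0.0, 0.002]]
force: [6.1, 2.0, -0.9]
finger_gap: -0.1
```

```bash
python3 -c "
from h import *
go(540.6,-180.2,88,98.5)
t=grab_frame('top');tail(t)
crop(t,410,180,100,80,7,'pics/ct16.png')"
```

```text
t 18.0 pos [ 540.8 -181.3   88.3] head 98.49 F [ 6.1  2.  -0.9] gap -0.1
delta cm [ 0.03  0.12 -0.01] twist -0.01
red [ 516.3 -180.6] n 255 dist 164.2 ang 98.53 post y 19.9
```

View pics/ct16.png

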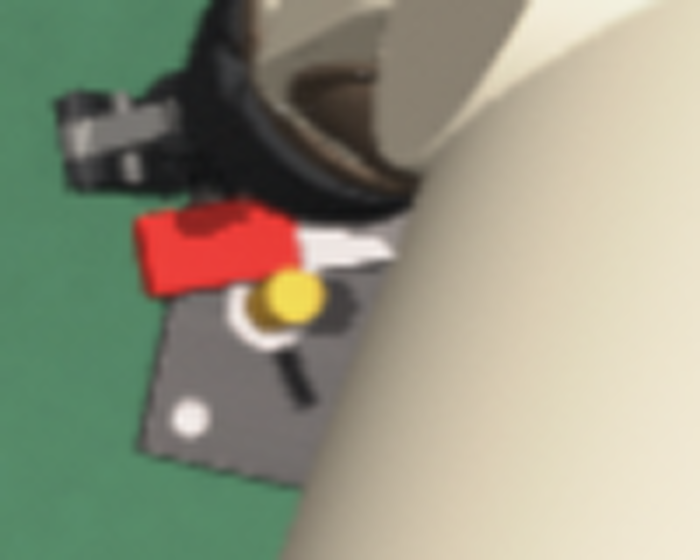

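The lever is against the post: push force 6 N, bearing 98.5° as predicted, post about 20 mm off the centreline. Withdrawing the fingers straight back and then up.

jog_arm([
  {"delta_pos":[0,0,0.3],"twist":0,"grip":-1},
  {"delta_pos":[0,0,1],"twist":0,"grip":-1},
  {"delta_pos":[0,0,2.5],"twist":0,"grip":-1},
  {"delta_pos":[-1,0,4],"twist":0,"grip":-1},
  {"delta_pos":[-4,0,4.5],"twist":0,"grip":-1},
  {"delta_pos":[-8,0,4.5],"twist":0,"grip":-1},
  {"delta_pos":[-10,4,4.5],"twist":0,"grip":-1},
  {"delta_pos":[-10,9,4.5],"twist":0,"grip":-1},
  {"delta_pos":[-10,14,4.5],"twist":0,"grip":-1},
  {"delta_pos":[-10,19,4.5],"twist":0,"grip":-1},
])

```text
time: 19.05
eef_pos: [556.2, 14.7, 188.0]
eef_rot: [[0.0, -0.147, 0.989], [-0.0, 0.989, 0.147], [-1.0, -0.0, 0.0]]
force: [0.9, 0.4, -0.2]
finger_gap: -0.4
```

jog_arm([
  {"delta_pos":[0,5,0],"twist":0,"grip":-1},
  {"delta_pos":[0,9,0],"twist":0,"grip":-1},
  {"delta_pos":[0,10,0],"twist":0,"grip":-1},
  {"delta_pos":[0,10,0],"twist":0,"grip":-1},
])

```text
time: 19.45
eef_pos: [541.6, 113.4, 187.8]
eef_rot: [[-0.0, -0.15, 0.989], [-0.0, 0.989, 0.15], [-1.0, -0.0, -0.0]]
force: [-0.1, -1.0, 0.1]
finger_gap: -0.2
```

```bash
python3 -c "
from h import *
go(540.6,-180.2,88,98.5)
t=grab_frame('top');tail(t);s=grab_frame('scene')
crop(t,410,130,200,150,4,'pics/ct17.png');crop(s,100,270,200,180,4,'pics/cs17.png')
cv2.imwrite('pics/t17.png',t[:,:,::-1])"
```

```text
t 19.45 pos [541.6 113.4 187.8] head 98.63 F [-0.1 -1.   0.1] gap -0.2
delta cm [  9.99 -29.01  -4.5 ] twist 0.13
red [ 516.8 -181.3] n 261 dist 163.4 ang 98.42 post y 20.1
```

View pics/ct17.png

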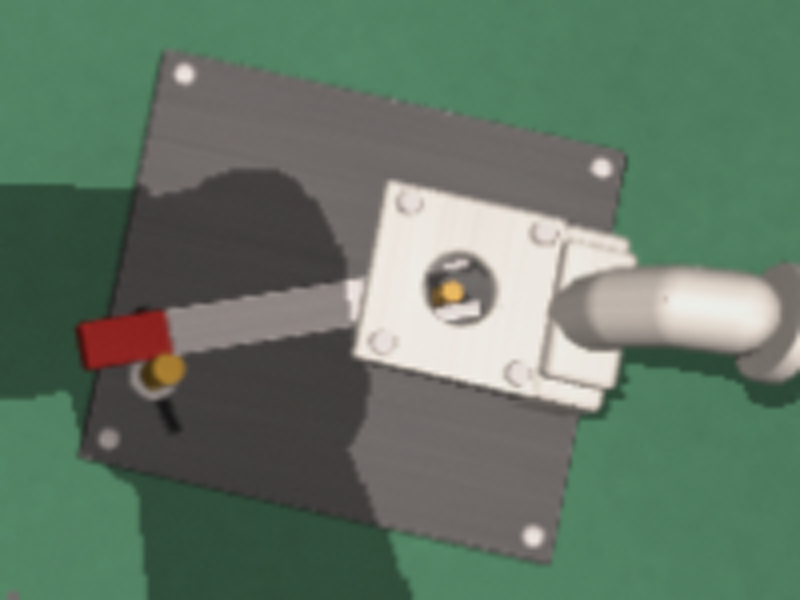

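View pics/cs17.png

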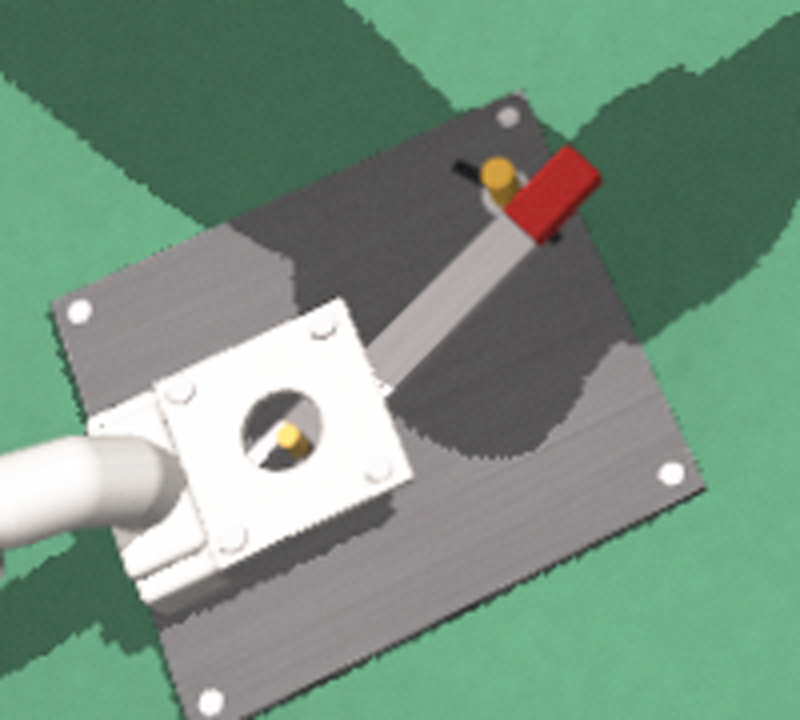

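View pics/t17.png

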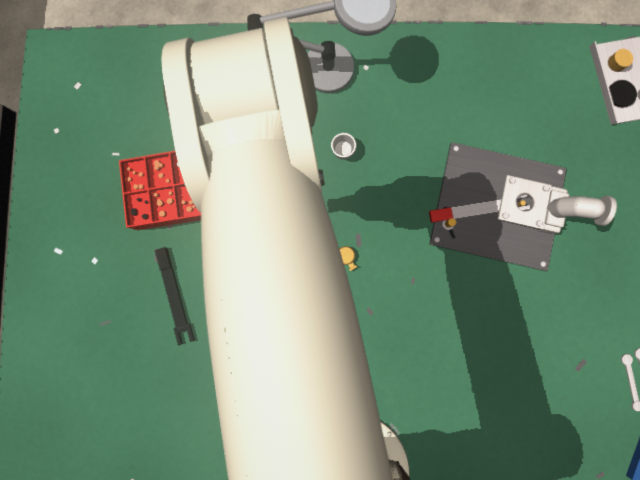

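The lever touches the post, and the pin shows inside the jaw through the port at (452,292) in the top crop. Bowl and float are in place. One cross-check of lever angle and seat, then hand-in.

```bash
python3 - <<'E'
from h import *
np.set_printoptions(precision=1,suppress=True)
tc=cp(410,130,4);sc=cp(100,270,4)
pin=np.array([540.7,-343.]);post=np.array([498.9,-198.2])
for n,m,pts in(("top",tc,((80,326),(85,370),(350,284),(350,324))),("scene",sc,((571,145),(601,178),(372,345),(398,388)))):
    tail_mid=(onz(n,m(*pts[0]),24)+onz(n,m(*pts[1]),24))[:2]/2
    bar=(onz(n,m(*pts[2]),20)+onz(n,m(*pts[3]),20))[:2]/2
    d=tail_mid-bar;d/=np.hypot(*d);v=np.array([-d[1],d[0]])
    org=tail_mid-185*d
    print(n,"ang",np.degrees(np.arctan2(d[1],d[0])),"pin in lever",(pin-org)@d,(pin-org)@v,"post y",(post-org)@v)
E
```

```text
top ang 100.10201661890645 pin in lever 0.3007373701226259 3.48586069730195 post y 19.239716175106192
scene ang 99.33302356544198 pin in lever 0.050063894645123425 4.0766429252784775 post y 21.840720845273722
```

```bash
python3 -c "
from cell import *
print(hand_in())"
```

```text
the job is handed in; nothing more can be done
None
```

I drew the lever out of the box and laid it flat on the bench. I then took it again just ahead of the red sleeve and slid its jaw home on the pin. I let it go about 92 mm short of the post (from the post's axis to the lever's centreline). With the fingers shut, I pushed the tail round until it met the post, feeling about 6 N at contact, and withdrew. The job was handed in at about 19.5 s with no verdict reported.

| Last check | Top camera | Scene camera | Required |
|---|---|---|---|
| Pin lengthwise in the jaw | 0.3 mm | 0.1 mm | -10 to 4 mm |
| Pin sideways in the jaw | 3.5 mm | 4.1 mm | within ±7 mm |
| Post off the lever's centreline | 19.2 mm | 21.8 mm | 15 to 23.5 mm |

- **Disagreement:** the lever's edges gave an angle of 99–100°, while the bearing of the red sleeve from the pin gave 98.4°. That fits the pin resting against one side of the slot.
- **Bystanders:** in the last top picture the bowl and the visible part of the float look unmoved. The arm hid the pick in that picture; I last saw it unmoved after the second grasp, and the arm stayed well away from it after that. I judged all three by eye.

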